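Dip-check a bench vacuum pump

ROBOT

A 7-joint arm with a two-finger parallel gripper is mounted at the origin on the work surface. World frame = base frame: x ahead of the robot, y to its left, z up, the work surface at z = 0. Lengths are in m, angles in rad, forces in N, time in s.
With the tool pointing down it reaches from about 0.425 to 0.925 m from the base axis. Payload 6.8 kg.
Tool frame: the origin (TCP) lies on the centre line of the jaws, within the pads' length; the fingertips stand 19 mm ahead of it and the grasp point (between the pads) is the TCP (r.tip_extent is the y of the fingertips in the tool frame, in m); y points along the fingers, z is the direction in which the jaws open and shut, and the axes are right-handed (so a half turn about y gives the same grasp; the last joint's range is limited). The gripper opens to 85 mm and grips with 20 to 120 N. Pads are 22 mm wide; open, the fingers measure 114 mm over their backs; the gripper's body (76 mm by 85 mm) begins 54 mm behind the grasp point. The pads swing forward as they close: fully open they stand 13 mm farther back than shut.
Start: joints at [-1.272, 0.477, 0.022, 1.555, -0.011, 1.109, -0.083], TCP at [0.267, 0.62, 0.23] pointing down, gripper open.
Joint ranges: [-2.96, 2.96], [-0.34, 2.1], [-1.41, 1.46], [0.24, 2.44], [-1.37, 4.51], [0.17, 1.92], [-2.96, 2.96]. Speed limits (rad/s): [2.39, 2.39, 3.14, 3.14, 3.14, 3.14, 3.14].

INTERFACE

Orientations are given as a rotation vector (axis times angle).
In Python, from bench import r gives the robot as it stands. The module is installed in compiled form; this text tells all that it offers.
- The arm moves only by the tool jog_arm, never from a script. Its argument "motion" is a list of rows, each a list of 3 entries, a list of its own where there are three numbers: the opening, from 0 (shut) to 1 (fully open), then the shift along the tool's x, y, z in m, then the turn, a rotation vector about the tool's x, y, z in degrees. A call has 1 to 10 rows; each row shifts and turns the commanded pose from where the row before left it, along the tool's axes as they then stand; what a row does not reach is not made up. A row lasts 1/12 s, in which the tool goes at most 41.7 mm and 7.16 degrees, less where a joint would pass 70% of its speed; a pose out of reach is approached as far as the arm can. A call with a gripper value outside its range is refused whole. The fingers move at their own pace and stop on an object; "force" is the grip in N (left out, the last holds). Time passes only in rows, so rows that do not move let the fingers close. It gives the time, the measured TCP pose, the force and the opening at its end, in the units of the state.
- r.get_obs(): the state, without advancing time (a new reading comes with each control period).
- r.grab_frame(name): name is "scene" or "top" or "wrist"; returns a dict with "image" (420x560x3 uint8, red, green, blue), "range_z" (420x560 float32, m along the optical axis (not along the pixel's ray), 0 where there is no reading), "fx", "fy", "cx", "cy" (pixels), "k1" (the pictures are not rectified: a ray, as slopes to the right and down, at radius r is drawn at 1 + k1 r^2 times it, then the intrinsics apply), "xyz" and "orientation" of the camera in the world. Camera axes: x right, y down, z forward; pixel columns grow to the right and rows downward; lengths in m; the calibration is good to about 2 mm. A picture is of the moment at which its call begins.
- r.hand_in(): hands the job in, once; it reports no verdict.
The state is a dict: "clock": time; "joints": joint angles; "qvel": joint speeds; "tau": joint torques, N m; "tcp_pos": TCP position; "orientation": TCP orientation; "contact_force": force on the tool from outside, world axes, zero at the start; "moment": the same for the moment, N m; "grip_width": finger opening in m.
Only numpy, scipy, OpenCV 4.12 (cv2) and the standard library are available. Lean on these libraries where they do the work, as an engineer would, in place of code of your own. Each camera call takes 0.05 s, during which the arm holds its last target.

TASK

Check the vacuum pump's oil level: first press its orange filter cover down until the detent holds it shut. Then take the red-handled gauge rod from its cradle, slide it into the pump's slanting dip tube until the collar stops on the mouth, and draw it right out again. Finish still holding the rod in the gripper, level and still, its tip about 100 mm above the middle of the white reading tile; leave the bottle, dish and tube rack where they stand.

Things in the scene. Friction and masses are not known exactly. Their poses are not given: they have to be found in the camera images.
- pump: Fixed white bench pump, 260 (x) x 180 (y) x 90 mm. Origin on the bench under its middle; x points roughly away from the robot, z up. A grey finned motor block on the robot side (x -130 to -43 mm) is 135 mm high. In this frame the cover's hinge line runs along y at x 10, z 91 mm, the cover's mid-width is y 38 mm; the dip tube's mouth is at (95, -55, 135) mm.
- cover (a joint): Orange flap 96 (hinge to free edge) x 84 x 8 mm, hinged on its robot-side edge; the far edge swings up. 0 = shut (flat, upper face 99 mm above the bench), positive = open (rad). Starts 0.45 to 0.7 open and stays where left (about 1 N moves it); from about 0.1 to 0.05 rad a sprung roller catch on the far edge resists (about 6 N, 60 mm from the hinge); below 0.05 it snaps home and is held.
- cover_press (a point): Point on the upper face of the filter cover, 70 mm from its hinge line, mid-width; moves with the cover.
- dip_tube: Fixed steel tube with an orange ring, outside 24 mm, bore 14 mm, deeper than the rod is long. Origin at the centre of its open mouth; z is the tube's axis, pointing out of the mouth: 35 degrees above level, away from the robot (towards the pump's +x). The rod goes in along -z.
- gauge_rod: Loose rod, 90 g, on its x axis: red handle 80 x 18 x 18 mm, origin at its centre (grip here, across y); brass collar 28 mm wide at x -48 to -40 mm; 8 mm steel rod to the tip at x -158 mm. Starts level, z up, axis 55 mm above the bench, tip towards the robot. Collar seated: the origin is 48 mm out from the tube mouth along the tube's axis.
- rod_tip (a point): Tip of the gauge rod, on its axis, 158 mm from the handle's centre.
- cradle: Fixed blue cradle, base 200 x 50 x 8 mm, origin on the bench, x along the resting rod, which lifts straight up out of it. Notched posts 62 mm high hold the handle's outer end (x 90 to 100 mm) and the thin rod (x -65 to -55 mm); the handle's centre is at x 60 mm, free beside and 38 mm beneath.
- tile: Fixed reading tile, white, 82 mm square, 6 mm thick, on a black mat 100 mm square; origin on the bench under its middle. It lies on the other side of the pump from the cradle (which side is which changes).
- bottle: Loose white bottle, 60 mm diameter, 140 mm high; bystander, origin under it.
- dish: Loose steel dish, 90 mm diameter, 30 mm high; bystander, origin under it.
- tube_rack: Loose green tube rack, 70 x 160 mm, 82 mm high with its tubes; bystander, origin under it.
Things that resemble listed ones, but are neither listed nor needed, are in the scene too. There is more than one size of the gauge_rod; the one meant has the size given above.

How it is judged:
On the way, in this order (a step that is already met when the one before it is completed fails the run):
1. the filter cover is held shut by its detent (value of joint cover below 0.05 rad), for 0.2 s.
2. the rod is in the dip tube with its collar stopped on the mouth (within 3 mm), cover shut (z of rod_tip in the frame of dip_tube below -0.107 m and x of rod_tip in the frame of dip_tube between -0.008 and 0.008 m and y of rod_tip in the frame of dip_tube between -0.008 and 0.008 m and angle between the x axis of gauge_rod and the z axis of dip_tube, either way round below 0.1 rad and value of joint cover below 0.05 rad), for 0.2 s.
3. the rod is drawn right out of the tube, in the gripper (z of rod_tip in the frame of dip_tube above 0.005 m and contact force between gauge_rod and the fingers above 1 N), for 0.1 s.
At the end, for the whole second after the job is handed in: Cover shut (within 0.05 rad); rod held by the fingers alone, at rest, level within 7 degrees, its tip 70 to 140 mm above the bench and within 35 mm horizontally of the tile's middle; bottle, dish and tube rack within 40 mm of where they stood (value of joint cover below 0.05 rad and angle between gauge_rod's own x axis and vertical between 1.45 and 1.69 rad and horizontal distance between rod_tip and tile below 0.035 m and height (world z) of rod_tip between 0.07 and 0.14 m and contact force between gauge_rod and the fingers above 1 N and contact force between gauge_rod and cradle below 0.1 N and contact force between gauge_rod and pump below 0.1 N and contact force between gauge_rod and tile below 0.1 N and contact force between gauge_rod and bottle below 0.1 N and contact force between gauge_rod and dish below 0.1 N and contact force between gauge_rod and tube_rack below 0.1 N and linear speed of gauge_rod below 0.03 m/s and angular speed of gauge_rod below 0.2 rad/s and distance of each of bottle, dish, tube_rack from where it was at the start of the episode below 0.04 m); the arm keeps its last pose, push and grip.
It fails at once if the bottle is pushed more than 40 mm or knocked over (distance of bottle from where it was at the start of the episode above 0.04 m or angle between bottle's own z axis and vertical above 0.5 rad).
It fails at once if the dish is pushed more than 40 mm or knocked over (distance of dish from where it was at the start of the episode above 0.04 m or angle between dish's own z axis and vertical above 0.5 rad).
It fails at once if the tube rack is pushed more than 40 mm or knocked over (distance of tube_rack from where it was at the start of the episode above 0.04 m or angle between tube_rack's own z axis and vertical above 0.5 rad).
It also fails if it takes over 69 s, if anything falls off the work surface, if the arm or the gripper's body presses on something with over 40 N, if the wrist force passes 120 N, or if a joint passes its speed limit or range.

## Working session

There is one attempt and no reset: what is moved stays moved. The work goes in short steps, Python scripts to look and compute and a tool call to move; the robot and the scene stay as the last step left them, time stands still between calls to the robot, and variables do not carry over. Pictures are saved under pics/ and viewed, and the job is handed in when it is done.

Besides the shell and the picture viewer there is one more tool, called after ">>>" as name(argument=value, ...), one argument or row to a line, values as JSON. jog_arm: Moves the arm, as the interface text tells. Its arguments: {"type":"object","properties":{"motion":{"type":"array","items":{"type":"array"}},"force":{"type":"number"}},"required":["motion"]}

```bash
mkdir -p pics; cat > h.py <<'E'
import numpy as np, cv2, pickle
from scipy.spatial.transform import Rotation as R
def save(f,n): pickle.dump(f,open(n,'wb'))
def load(n): return pickle.load(open(n,'rb'))
def camR(f):
    o=np.array(f['orientation'],float)
    return R.from_rotvec(o).as_matrix()
def ray(f,u,v):
    x=(u-f['cx'])/f['fx'];y=(v-f['cy'])/f['fy']
    a,b=x,y
    for _ in range(20):
        s=1+f['k1']*(a*a+b*b); a,b=x/s,y/s
    return np.array([a,b,1.0])
def pt(f,u,v,d=None):
    if d is None: d=f['range_z'][int(v),int(u)]
    return camR(f)@(ray(f,u,v)*d)+np.array(f['xyz'])
def plane(f,u,v,z):
    d=camR(f)@ray(f,u,v);o=np.array(f['xyz'])
    return o+d*(z-o[2])/d[2]
def cloud(f):
    h,w=f['range_z'].shape
    u,v=np.meshgrid(np.arange(w),np.arange(h))
    x=(u-f['cx'])/f['fx'];y=(v-f['cy'])/f['fy'];a,b=x.copy(),y.copy()
    for _ in range(20):
        s=1+f['k1']*(a*a+b*b); a,b=x/s,y/s
    P=np.stack([a,b,np.ones_like(a)],-1)*f['range_z'][...,None]
    return P@camR(f).T+np.array(f['xyz'])
def proj(f,p):
    q=camR(f).T@(np.array(p)-np.array(f['xyz'])); a,b=q[:2]/q[2]
    s=1+f['k1']*(a*a+b*b)
    return a*s*f['fx']+f['cx'],b*s*f['fy']+f['cy']
E
python3 - <<'E'
from bench import r
from h import *
o=r.get_obs();print(o, r.tip_extent)
for n in ['scene','top','wrist']:
    f=r.grab_frame(n);save(f,n+'0.pkl');cv2.imwrite(f'pics/{n}0.png',f['image'][...,::-1])
    print(n,f['xyz'],f['orientation'],f['fx'],f['k1'])
E
```

```text
{'clock': 0.0, 'joints': array([-1.27210258,  0.47780637,  0.02236039,  1.55644476, -0.01154768,
        1.1093025 , -0.08312629]), 'qvel': array([-0.00012496, -0.00122021, -0.00177229, -0.00014074,  0.00119341,
        0.00057082,  0.00177822]), 'tau': array([ 1.19664503e-03, -5.96454120e+01,  1.60864245e+00, -2.81201506e+01,
        1.26033343e-02,  9.27218614e-03, -3.99417024e-05]), 'tcp_pos': array([0.26685303, 0.61936571, 0.22912473]), 'orientation': array([-1.54895412,  0.31942237, -0.31899833]), 'contact_force': array([ 0.58271253,  0.25377535, -0.1176813 ]), 'moment': array([-0.00203061,  0.00867516, -0.02229744]), 'grip_width': 0.08522148687158657} 0.019
scene [ 1.29115911 -0.76564211  1.4109112 ] [-2.29802628 -0.94687374  0.33463106] 469.6442404696795 -0.058420313831099184
top [ 0.25444182 -0.0039165   1.45630458] [-2.04560827  2.16895413 -0.23173206] 506.01270555862084 -0.10124881457869807
wrist [0.20312143 0.64663665 0.37341911] [2.42510873 1.59556908 0.21722387] 290.7572353503624 -0.024421777346994137
```

View pics/scene0.png

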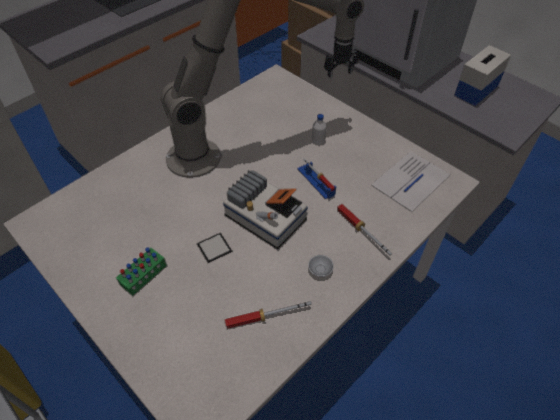

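View pics/top0.png

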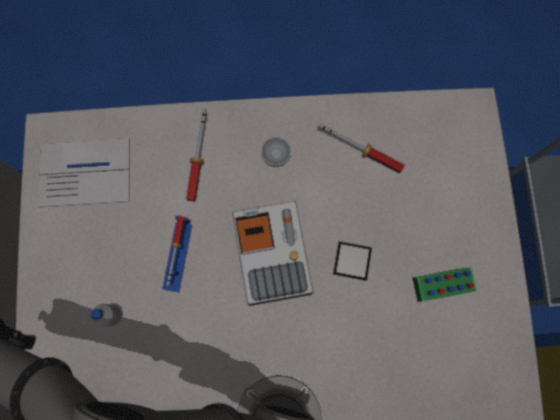

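View pics/wrist0.png

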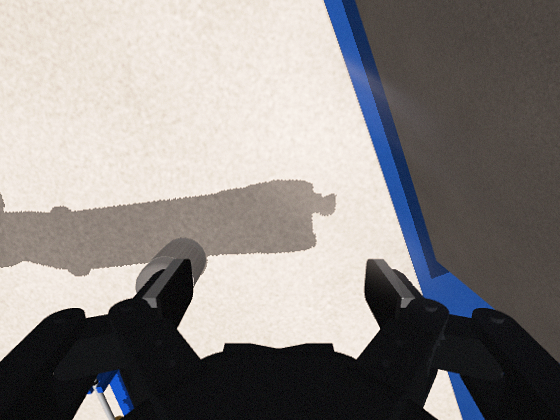

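The top view shows the pump at (273,253) with the cover at (255,233), cradle and rod at (178,253), tile at (353,261), dish at (276,152), rack at (445,285) and bottle at (105,314). There are three rod candidates: the one in the blue cradle (180,230), a large one at (196,160) and a large one at (365,150). The small one in the cradle, tip towards the robot, fits the description. I'll confirm this with a crop and by measuring.

```bash
python3 - <<'E'
from h import *
t=load('top0.pkl');s=load('scene0.pkl')
im=t['image'][...,::-1]
c=im[195:310,155:315];cv2.imwrite('pics/crop_t.png',cv2.resize(c,None,fx=5,fy=5,interpolation=cv2.INTER_CUBIC))
im=s['image'][...,::-1]
c=im[150:260,210:350];cv2.imwrite('pics/crop_s.png',cv2.resize(c,None,fx=5.7,fy=5.4,interpolation=cv2.INTER_CUBIC))
for f in (t,s):
    C=cloud(f);hsv=cv2.cvtColor(f['image'],cv2.COLOR_RGB2HSV)
    print('valid',(f['range_z']>0).mean())
    m=((hsv[...,0]<8)|(hsv[...,0]>172))&(hsv[...,1]>150)&(hsv[...,2]>60)
    n,l,st,ce=cv2.connectedComponentsWithStats(m.astype(np.uint8))
    for i in range(1,n):
        if st[i,4]>40:
            v,u=np.where(l==i)
            (c0,sz,an)=cv2.minAreaRect(np.stack([u,v],1).astype(np.float32))
            P=C[l==i];z=np.median(P[:,2]); b=cv2.boxPoints((c0,sz,an))
            W=np.array([plane(f,*q,max(z,0.01)) for q in b])
            print(st[i],ce[i].round(),'z',z.round(3),'c',plane(f,*ce[i],z).round(4),'sides',np.linalg.norm(W[0]-W[1]).round(3),np.linalg.norm(W[1]-W[2]).round(3))
E
```

```text
valid 0.995718537414966
[368 148  36  24 283] [385. 160.] z 0.029 c [ 0.7136 -0.3631  0.0289] sides 0.025 0.109
[187 162  13  38 287] [193. 180.] z 0.029 c [0.6829 0.2083 0.0287] sides 0.116 0.023
[174 217  10  27 154] [178. 230.] z 0.063 c [0.5303 0.2483 0.0632] sides 0.074 0.017
valid 0.9924957482993197
[320 175  14  15  64] [326. 182.] z 0.066 c [0.5363 0.2488 0.0662] sides 0.017 0.082
[338 205  22  20 137] [348. 214.] z 0.031 c [0.6861 0.2096 0.0313] sides 0.026 0.104
[226 312  35  15 262] [243. 319.] z 0.03 c [ 0.7221 -0.363   0.0303] sides 0.111 0.029
```

View pics/crop_t.png

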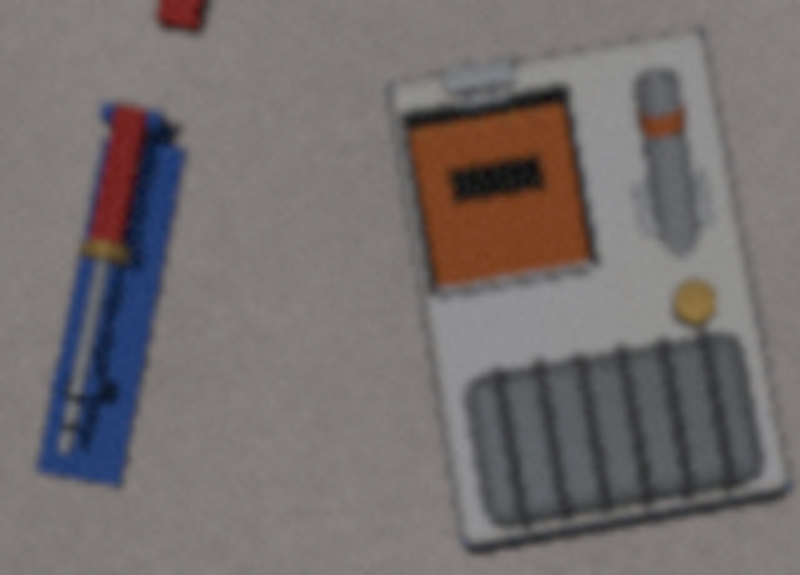

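View pics/crop_s.png

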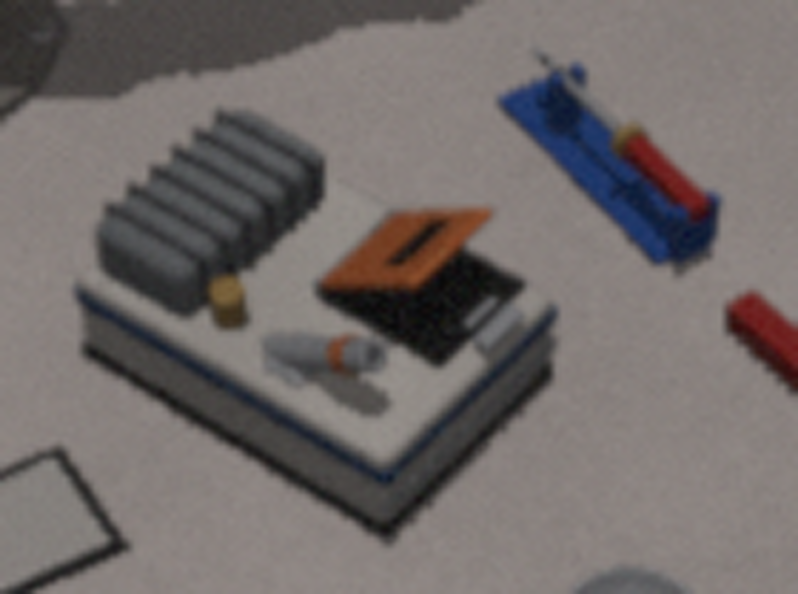

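The crops confirm it. The rod in the cradle has a handle of about 80 x 18 mm, while the other two measure about 110 x 25 mm. The scene crop also shows the cover open and the tube's mouth at about (372,352) in crop pixels. Next I'll measure the poses.

```bash
cat > meas.py <<'E'
from h import *
t=load('top0.pkl');s=load('scene0.pkl')
def rect(P):
    (c,sz,a)=cv2.minAreaRect(P[:,:2].astype(np.float32)); return np.array(c).round(4),np.array(sz).round(4),round(a,2)
for n,f in (('top',t),('scene',s)):
    C=cloud(f); hsv=cv2.cvtColor(f['image'],cv2.COLOR_RGB2HSV)
    reg=(C[...,0]>0.33)&(C[...,0]<0.66)&(C[...,1]>-0.12)&(C[...,1]<0.14)
    m=reg&(C[...,2]>0.08)&(C[...,2]<0.10)
    print(n,'top z',np.median(C[m][:,2]).round(4), 'plate',rect(C[m]))
    k=cv2.erode((reg&(C[...,2]>0.075)).astype(np.uint8),np.ones((1,1)))
    print('  above .075',rect(C[k>0]))
    m=reg&(C[...,2]>0.125)&(C[...,2]<0.145)&(hsv[...,1]<80); print('  motor',rect(C[m]))
    # orange
    o=(hsv[...,0]>4)&(hsv[...,0]<18)&(hsv[...,1]>150)&reg
    nn,l,st,ce=cv2.connectedComponentsWithStats(o.astype(np.uint8))
    for i in range(1,nn):
        if st[i,4]>8:
            P=C[l==i]; print('  orange',st[i,4],ce[i].round(1),P.mean(0).round(4),P.min(0).round(3),P.max(0).round(3))
            if st[i,4]>150:
                q=P-P.mean(0);w=np.linalg.svd(q,full_matrices=0)[2][2];print('   normal',w.round(3),'angle',np.arccos(abs(w[2])).round(3))
    b=(hsv[...,0]>100)&(hsv[...,0]<125)&(hsv[...,1]>120)&(C[...,0]>.35)&(C[...,0]<.62)&(C[...,1]>.17)&(C[...,1]<.33)&(abs(C[...,2])<0.05)
    print('  cradle base',rect(C[b]))
    b=(C[...,0]>.3)&(C[...,0]<.62)&(C[...,1]>-.35)&(C[...,1]<-.12)&(C[...,2]<0.03)&(C[...,2]>-.02)
    mk=b&(hsv[...,2]<75)
    nn,l,st,ce=cv2.connectedComponentsWithStats(mk.astype(np.uint8))
    i=1+np.argmax(st[1:,4]);v,u=np.where(l==i)
    (c0,sz,an)=cv2.minAreaRect(np.stack([u,v],1).astype(np.float32)); W=np.array([plane(f,*q,0.003) for q in cv2.boxPoints((c0,sz,an))])
    print('  mat',st[i,4],W.mean(0).round(4),np.linalg.norm(W[0]-W[1]).round(3),np.linalg.norm(W[1]-W[2]).round(3))
    for nm,x0,x1,y0,y1 in (('bottle',.25,.45,.28,.5),('dish',.62,.8,-.1,.1),('rack',.3,.55,-.65,-.35)):
        b=(C[...,0]>x0)&(C[...,0]<x1)&(C[...,1]>y0)&(C[...,1]<y1)&(C[...,2]>0.015)
        P=C[b]
        if len(P): print('  ',nm,P.mean(0).round(3),P.min(0).round(3),P.max(0).round(3))
E
python3 meas.py
```

```text
top top z 0.0854 plate (array([ 0.4533, -0.009 ]), array([0.2598, 0.1798]), 6.77)
  above .075 (array([ 0.4535, -0.009 ]), array([0.2624, 0.1811]), 6.83)
  motor (array([ 0.439 , -0.0096]), array([0.2268, 0.1478]), 7.81)
  orange 876 [254.5 233.3] [0.4962 0.0334 0.1267] [ 0.456 -0.012  0.088] [0.548 0.078 0.156]
   normal [-0.574 -0.085  0.815] angle 0.619
  orange 16 [287.2 219.6] [ 0.5278 -0.0558  0.1298] [ 0.524 -0.064  0.124] [ 0.531 -0.047  0.134]
  cradle base (array([0.4663, 0.2637]), array([0.0472, 0.2008]), 77.59)
  mat 303 [ 0.4223 -0.2408  0.003 ] 0.099 0.099
   bottle [0.308 0.437 0.097] [0.25  0.28  0.016] [0.422 0.482 0.652]
   dish [ 0.764 -0.039  0.024] [ 0.718 -0.082  0.015] [0.799 0.005 0.041]
   rack [ 0.336 -0.488  0.056] [ 0.3   -0.575  0.015] [ 0.38  -0.409  0.089]
scene top z 0.0886 plate (array([ 0.4563, -0.0093]), array([0.2641, 0.1861]), 7.68)
  above .075 (array([ 0.4563, -0.0093]), array([0.2641, 0.1861]), 7.68)
  motor (array([ 0.4378, -0.0063]), array([0.2251, 0.1504]), 9.75)
  orange 211 [280.6 196.6] [0.5019 0.0303 0.1295] [ 0.461 -0.009  0.085] [0.538 0.087 0.162]
   normal [-0.673  0.03   0.739] angle 0.739
  cradle base (array([0.4751, 0.2628]), array([0.0497, 0.2086]), 75.58)
  mat 144 [ 0.4243 -0.2358  0.003 ] 0.104 0.103
   bottle [0.314 0.439 0.187] [0.25  0.28  0.015] [0.438 0.5   0.632]
   dish [ 0.755 -0.027  0.025] [ 0.718 -0.078  0.015] [0.799 0.008 0.041]
   rack [ 0.344 -0.494  0.056] [ 0.3   -0.571  0.015] [ 0.383 -0.403  0.09 ]
```

```bash
cat >> h.py <<'E'
def tool(o): return np.array(o['tcp_pos']),R.from_rotvec(o['orientation'])
def plan(o,p=None,axes=None):
    """remaining shift/turn in current tool frame"""
    P,Q=tool(o)
    if p is not None: print('shift(tool) mm',(Q.inv().apply(np.array(p)-P)*1000).round(1))
    if axes is not None:
        T=R.from_matrix(np.array(axes).T); print('turn deg',np.degrees((Q.inv()*T).as_rotvec()).round(2))
        if p is not None: print('shift after turn mm',(T.inv().apply(np.array(p)-P)*1000).round(1))
E
python3 - <<'E'
from bench import r
from h import *
o=r.get_obs();P,Q=tool(o);print(Q.as_matrix().round(3))
t=load('top0.pkl');C=cloud(t);hsv=cv2.cvtColor(t['image'],cv2.COLOR_RGB2HSV)
# rod axis: handle + brass + steel pixels between z .05 and .075 in the cradle area
reg=(C[...,0]>.35)&(C[...,0]<.62)&(C[...,1]>.17)&(C[...,1]<.33)
red=reg&((hsv[...,0]<8)|(hsv[...,0]>172))&(hsv[...,1]>150)
v,u=np.where(red);W=np.array([plane(t,a,b,.064) for a,b in zip(u,v)])
c=W.mean(0);d=np.linalg.svd(W[:,:2]-c[:2])[2][0];print('handle',c,np.degrees(np.arctan2(*(d*np.sign(d[0]))[::-1])))
s=(W-c)[:,:2]@d;print(s.min(),s.max())
ye=reg&(hsv[...,0]>12)&(hsv[...,0]<30)&(hsv[...,1]>100)
v,u=np.where(ye);print('collar',len(u),np.mean([plane(t,a,b,.06) for a,b in zip(u,v)],0))
yaw=np.radians(7);
for y in (7,8):
  a=np.radians(y);X=np.array([np.cos(a),np.sin(a)]);Y=np.array([-X[1],X[0]])
  for n,q in (('press80',(80,38)),('mouth',(95,-55)),('seated',(134.3,-55))): print(y,n,np.array([.455,-.009])+X*q[0]/1e3+Y*q[1]/1e3)
E
```

```text
[[ 0.918 -0.     0.396]
 [-0.396 -0.001  0.918]
 [ 0.    -1.    -0.001]]
handle [0.53018403 0.24822263 0.064     ] -12.145337089615444
-0.03720154859533219 0.037085549834087295
collar 21 [0.48955074 0.25732137 0.06      ]
7 press80 [0.52977266 0.0384663 ]
7 mouth [ 0.5559947  -0.05201245]
7 seated [ 0.59500176 -0.04722299]
8 press80 [0.52893287 0.03976403]
8 mouth [ 0.55672999 -0.0502433 ]
8 seated [ 0.59564752 -0.0447738 ]
```

>>> jog_arm(
  motion=[
    [0,[0,-0.01,0],[0,-6,0]],
    [0,[0,-0.01,0],[0,-6,0]],
    [0,[0,-0.01,0],[0,-6,0]],
    [0,[0,-0.01,0],[0,-6,0]],
    [0,[0,-0.01,0],[0,-6,0]],
    [0,[0.0097,0,-0.0304],[0,0,0]],
    [0,[0.0097,0,-0.0304],[0,0,0]],
    [0,[0.0097,0,-0.0304],[0,0,0]],
    [0,[0.0097,0,-0.0304],[0,0,0]],
    [0,[0.0097,0,-0.0304],[0,0,0]],
  ],
  force=80,
)

```text
clock: 0.98
tcp_pos: [0.3333, 0.4729, 0.2798]
orientation: [-1.569, -0.092, 0.092]
contact_force: [1.0, -0.4, -0.3]
grip_width: -0.0002
```

>>> jog_arm(
  motion=[
    [0,[0.0097,0,-0.0304],[0,0,0]],
    [0,[0.0097,0,-0.0304],[0,0,0]],
    [0,[0.0097,0,-0.0304],[0,0,0]],
    [0,[0.0097,0,-0.0304],[0,0,0]],
    [0,[0.0097,0,-0.0304],[0,0,0]],
    [0,[0.0097,0,-0.0304],[0,0,0]],
    [0,[0.0097,0,-0.0304],[0,0,0]],
    [0,[0.0097,0,-0.0304],[0,0,0]],
    [0,[0,0,0],[0,0,0]],
  ],
)

```text
clock: 1.73
tcp_pos: [0.4411, 0.2351, 0.2801]
orientation: [-1.572, -0.085, 0.084]
contact_force: [0.3, 0.5, -0.2]
grip_width: -0.0
```

```bash
python3 - <<'E'
from bench import r
from h import *
f=r.grab_frame('wrist');save(f,'w1.pkl');cv2.imwrite('pics/w1.png',f['image'][...,::-1])
o=r.get_obs();print(o['tcp_pos'],o['joints'].round(2),o['clock'],o['contact_force']);plan(o,[.5295,.039,.15])
E
```

```text
[0.43976728 0.23842451 0.28007105] [-0.71  0.14  0.1   1.91 -0.01  1.1   1.07] 1.7833 [-0.88952984  0.93163296 -0.34759385]
shift(tool) mm [  67.3  130.3 -207.9]
```

View pics/w1.png

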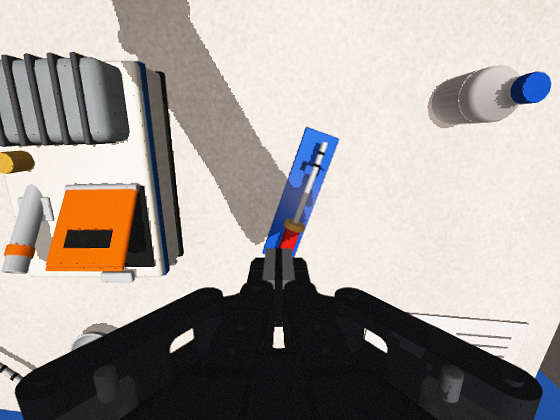

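The wrist view shows the rod in its cradle at (290,235), the open cover at (95,230), the tube ring at (17,252) and the bottle at (495,95). I'll continue to a point above the cover.

>>> jog_arm(
  motion=[
    [0,[0.0084,0,-0.026],[0,0,0]],
    [0,[0.0084,0,-0.026],[0,0,0]],
    [0,[0.0084,0,-0.026],[0,0,0]],
    [0,[0.0084,0,-0.026],[0,0,0]],
    [0,[0.0084,0,-0.026],[0,0,0]],
    [0,[0.0084,0,-0.026],[0,0,0]],
    [0,[0.0084,0,-0.026],[0,0,0]],
    [0,[0.0084,0,-0.026],[0,0,0]],
    [0,[0,0.03,0],[0,0,0]],
    [0,[0,0.03,0],[0,0,0]],
  ],
)

```text
clock: 2.62
tcp_pos: [0.5314, 0.0428, 0.2208]
orientation: [-1.568, -0.094, 0.086]
contact_force: [0.8, 0.8, -0.5]
grip_width: 0.0001
```

```bash
python3 - <<'E'
from bench import r
from h import *
f=r.grab_frame('wrist');save(f,'w2.pkl');cv2.imwrite('pics/w2.png',f['image'][...,::-1])
o=r.get_obs();print(o['tcp_pos'],o['joints'].round(2),o['clock'],o['contact_force']);plan(o,[.5295,.039,.12])
E
```

```text
[0.52652367 0.04340071 0.21390199] [-0.41  0.26  0.25  1.93 -0.08  0.97  1.56] 2.6667 [-2.66491149  0.21454235 -4.50176604]
shift(tool) mm [ 3.1 93.9 -4.7]
```

View pics/w2.png

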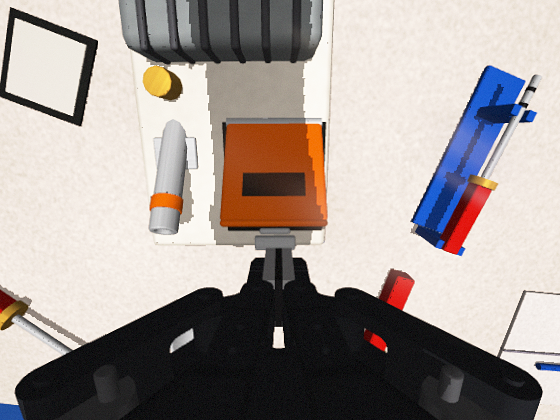

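The view is clear: cover at (275,175), tube mouth at (163,225), rod at (475,200), tile at (48,65). I'll measure from this frame before pressing.

```bash
cat > m2.py <<'E'
from h import *
import sys
f=load(sys.argv[1]);C=cloud(f);hsv=cv2.cvtColor(f['image'],cv2.COLOR_RGB2HSV)
o=(hsv[...,0]>4)&(hsv[...,0]<17)&(hsv[...,1]>170)
n,l,st,ce=cv2.connectedComponentsWithStats(o.astype(np.uint8))
for i in range(1,n):
    if st[i,4]>150:
        P=C[l==i];print('orange',st[i],P.mean(0).round(4),np.percentile(P,2,axis=0).round(3),np.percentile(P,98,axis=0).round(3))
        q=P-P.mean(0);w=np.linalg.svd(q,full_matrices=0)[2][2];print('  normal',w.round(3),np.arccos(abs(w[2])).round(3))
reg=(C[...,1]<.12)&(C[...,1]>-.12)&(C[...,0]>.33)
m=reg&(C[...,2]>.084)&(C[...,2]<.096)&(hsv[...,1]<60)&(hsv[...,2]>150)
print('top z',np.median(C[m][:,2]))
(c,sz,a)=cv2.minAreaRect(C[m][:,:2].astype(np.float32));print('plate',np.array(c).round(4),np.array(sz).round(4),a)
# tube axis from points above .097
p=(C[...,2]>.105)&(C[...,2]<.16)&(C[...,1]<-.025)&(C[...,1]>-.09)&(C[...,0]>.47)&(C[...,0]<.62)
v,u=np.where(p);P=C[p];print('tube pts',len(P),P.min(0).round(4),P.max(0).round(4))
xs=np.linspace(P[:,0].min(),P[:,0].max(),9)
for a,b in zip(xs[:-1],xs[1:]):
    q=P[(P[:,0]>=a)&(P[:,0]<=b)];print('  x',((a+b)/2).round(4),'y',((np.percentile(q[:,1],2)+np.percentile(q[:,1],98))/2).round(4),'w',np.ptp(q[:,1]).round(4),'ztop',np.percentile(q[:,2],98).round(4))
reg=(C[...,0]>.35)&(C[...,0]<.62)&(C[...,1]>.17)&(C[...,1]<.33)
red=reg&((hsv[...,0]<6)|(hsv[...,0]>172))&(hsv[...,1]>150)&(C[...,2]>.058)&(C[...,2]<.07)
P=C[red]
if len(P):
    c=P.mean(0);(c2,sz,a)=cv2.minAreaRect(P[:,:2].astype(np.float32));print('handle',c.round(4),np.array(c2).round(4),np.array(sz).round(4),a)
    print('cov', )
ye=reg&(hsv[...,0]>15)&(hsv[...,0]<30)&(hsv[...,1]>120);P=C[ye]
if len(P):print('collar',P.mean(0).round(4))
st_=reg&(hsv[...,1]<60)&(C[...,2]>.045)&(C[...,2]<.075);P=C[st_]
if len(P):
    print('steel',P.mean(0).round(4),P.min(0).round(4),P.max(0).round(4))
E
python3 m2.py w2.pkl
```

```text
orange [ 220  124  107  104 8771] [0.4954 0.0336 0.1285] [ 0.458 -0.006  0.1  ] [0.534 0.074 0.152]
  normal [ 0.666  0.101 -0.739] 0.739
orange [150 193  33  21 433] [ 0.5282 -0.0505  0.1323] [ 0.522 -0.064  0.121] [ 0.537 -0.041  0.136]
  normal [-0.957  0.038 -0.287] 1.279
top z 0.08547831219084151
plate [ 0.4709 -0.0066] [0.2193 0.1771] 6.731179237365723
tube pts 2275 [ 0.4893 -0.0688  0.105 ] [ 0.5595 -0.0407  0.1458]
  x 0.4937 y -0.0581 w 0.0176 ztop 0.1102
  x 0.5025 y -0.0575 w 0.0227 ztop 0.1163
  x 0.5113 y -0.056 w 0.0234 ztop 0.1227
  x 0.52 y -0.0552 w 0.0232 ztop 0.1307
  x 0.5288 y -0.0537 w 0.0268 ztop 0.1357
  x 0.5376 y -0.0528 w 0.0263 ztop 0.1411
  x 0.5463 y -0.0522 w 0.0232 ztop 0.1448
  x 0.5551 y -0.052 w 0.0222 ztop 0.1395
handle [0.532  0.2488 0.0636] [0.4889 0.2596] [0.0189 0.1686] 77.28628540039062
cov
collar [0.4887 0.2551 0.066 ]
steel [0.4316 0.272  0.0577] [0.3781 0.2265 0.0466] [0.5679 0.2911 0.0665]
```

>>> jog_arm(
  motion=[
    [0,[-0.009,0.015,-0.005],[0,0,0]],
    [0,[0,0.015,0],[0,0,0]],
    [0,[0,0.01,0],[0,0,0]],
    [0,[0,0.01,0],[0,0,0]],
    [0,[0,0.01,0],[0,0,0]],
    [0,[0,0.01,0],[0,0,0]],
    [0,[0,0.005,0],[0,0,0]],
    [0,[0,0.005,0],[0,0,0]],
    [0,[0,0,0],[0,0,0]],
  ],
)

```text
clock: 3.42
tcp_pos: [0.5206, 0.0374, 0.1393]
orientation: [-1.569, -0.091, 0.093]
contact_force: [-0.7, -0.8, 0.2]
grip_width: -0.0
```

>>> jog_arm(
  motion=[
    [0,[0,0.005,0],[0,0,0]],
    [0,[0,0.005,0],[0,0,0]],
    [0,[0,0.004,0],[0,0,0]],
    [0,[0,0.004,0],[0,0,0]],
    [0,[0,0.003,0],[0,0,0]],
    [0,[0,0.002,0],[0,0,0]],
    [0,[0,0,0],[0,0,0]],
  ],
)

```text
clock: 4.0
tcp_pos: [0.5206, 0.0373, 0.1165]
orientation: [-1.569, -0.091, 0.093]
contact_force: [-0.2, 0.1, 0.0]
grip_width: 0.0001
```

>>> jog_arm(
  motion=[
    [0,[0,0.002,0],[0,0,0]],
    [0,[0,0.001,0],[0,0,0]],
    [0,[0,0,0],[0,0,0]],
  ],
)

```text
clock: 4.25
tcp_pos: [0.5209, 0.0374, 0.1139]
orientation: [-1.569, -0.092, 0.092]
contact_force: [0.5, 0.2, -0.1]
grip_width: -0.0001
```

```bash
python3 - <<'E'
from bench import r
from h import *
f=r.grab_frame('wrist');save(f,'w3.pkl');cv2.imwrite('pics/w3.png',f['image'][...,::-1])
o=r.get_obs();print(o['tcp_pos'],o['contact_force'])
E
python3 m2.py w3.pkl
```

```text
[0.5208499  0.03734027 0.11400556] [-0.31487352  0.10443296 -0.35600705]
orange [  202   147   155   150 17577] [0.4911 0.034  0.1078] [ 0.46  -0.006  0.1  ] [0.534 0.075 0.117]
  normal [-0.228 -0.029  0.973] 0.232
orange [  71  260   60   28 1385] [ 0.5283 -0.0496  0.13  ] [ 0.523 -0.063  0.12 ] [ 0.536 -0.041  0.136]
  normal [0.871 0.041 0.49 ] 1.059
top z 0.08549293293167401
plate [ 0.4855 -0.0034] [0.1831 0.1815] 9.686727523803711
tube pts 6681 [ 0.4882 -0.0687  0.105 ] [ 0.5555 -0.0398  0.1454]
  x 0.4924 y -0.0578 w 0.0164 ztop 0.1096
  x 0.5008 y -0.0566 w 0.0221 ztop 0.1151
  x 0.5093 y -0.0556 w 0.0244 ztop 0.1209
  x 0.5177 y -0.0546 w 0.0241 ztop 0.1269
  x 0.5261 y -0.0529 w 0.0256 ztop 0.1345
  x 0.5345 y -0.0518 w 0.0243 ztop 0.1389
  x 0.5429 y -0.0515 w 0.0239 ztop 0.1444
  x 0.5513 y -0.0516 w 0.0239 ztop 0.1445
handle [0.5441 0.2442 0.063 ] [0.5389 0.2482] [0.0191 0.065 ] 78.65415954589844
cov
collar [0.4902 0.2466 0.0527]
steel [0.5377 0.2428 0.0521] [0.4834 0.2247 0.0453] [0.5755 0.262  0.0605]
```

View pics/w3.png

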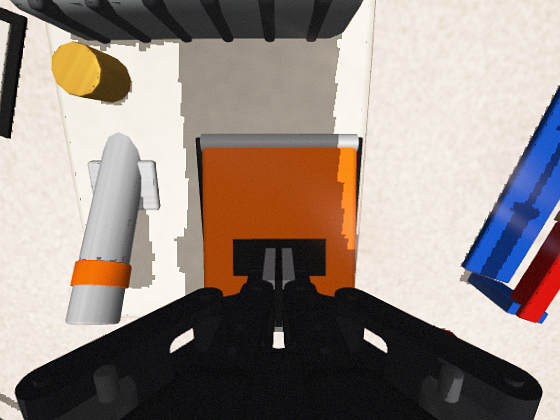

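The cover is down to about 0.23 rad, not shut yet. I'll check where the fingertips are relative to its face before pushing on.

```bash
python3 - <<'E'
from h import *
f=load('w3.pkl');C=cloud(f)
for v in range(225,335,8): print(v,[C[v,u].round(3).tolist() for u in (225,245,268,278,288,310)])
for p in ([.5208,.0373,.114],[.5208,.0373,.095]): print(proj(f,p))
E
```

```text
225 [[0.504, 0.006, 0.108], [0.502, 0.017, 0.11], [0.501, 0.029, 0.109], [0.501, 0.035, 0.108], [0.499, 0.04, 0.11], [0.498, 0.052, 0.109]]
233 [[0.508, 0.007, 0.11], [0.506, 0.018, 0.111], [0.505, 0.03, 0.11], [0.505, 0.035, 0.109], [0.504, 0.04, 0.11], [0.502, 0.052, 0.111]]
241 [[0.512, 0.007, 0.112], [0.51, 0.018, 0.112], [0.509, 0.03, 0.113], [0.509, 0.036, 0.111], [0.508, 0.041, 0.112], [0.506, 0.052, 0.113]]
249 [[0.516, 0.008, 0.112], [0.514, 0.018, 0.113], [0.51, 0.031, 0.121], [0.509, 0.036, 0.121], [0.508, 0.041, 0.122], [0.511, 0.053, 0.112]]
257 [[0.521, 0.008, 0.113], [0.519, 0.019, 0.114], [0.51, 0.031, 0.131], [0.509, 0.036, 0.131], [0.508, 0.04, 0.131], [0.515, 0.054, 0.114]]
265 [[0.525, 0.009, 0.114], [0.523, 0.019, 0.116], [0.51, 0.031, 0.139], [0.509, 0.036, 0.139], [0.508, 0.04, 0.14], [0.519, 0.054, 0.115]]
273 [[0.529, 0.009, 0.115], [0.527, 0.02, 0.116], [0.509, 0.032, 0.148], [0.509, 0.036, 0.147], [0.508, 0.04, 0.147], [0.523, 0.055, 0.116]]
281 [[0.533, 0.009, 0.116], [0.532, 0.02, 0.116], [0.509, 0.032, 0.156], [0.51, 0.036, 0.153], [0.509, 0.04, 0.154], 
[... 298 characters left out ...]
.168]]
305 [[0.516, 0.017, 0.164], [0.509, 0.025, 0.172], [0.508, 0.032, 0.173], [0.521, 0.037, 0.152], [0.507, 0.039, 0.173], [0.507, 0.046, 0.172]]
313 [[0.505, 0.02, 0.183], [0.503, 0.025, 0.185], [0.509, 0.032, 0.176], [0.525, 0.038, 0.152], [0.51, 0.039, 0.174], [0.502, 0.045, 0.183]]
321 [[0.504, 0.02, 0.188], [0.504, 0.026, 0.187], [0.511, 0.033, 0.177], [0.528, 0.038, 0.154], [0.52, 0.041, 0.164], [0.502, 0.044, 0.188]]
329 [[0.505, 0.021, 0.191], [0.505, 0.026, 0.191], [0.524, 0.034, 0.165], [0.573, 0.043, 0.1], [0.523, 0.041, 0.165], [0.502, 0.044, 0.191]]
(np.float64(278.48967437092955), np.float64(264.07960835505264))
(np.float64(278.494902481742), np.float64(250.28086912165517))
```

>>> jog_arm(
  motion=[
    [0,[0,0.002,0],[0,0,0]],
    [0,[0,0.002,0],[0,0,0]],
    [0,[0,0.001,0],[0,0,0]],
    [0,[0,0,0],[0,0,0]],
  ],
)

```text
clock: 4.63
tcp_pos: [0.5208, 0.0373, 0.1088]
orientation: [-1.569, -0.091, 0.092]
contact_force: [0.4, 0.2, 0.6]
grip_width: -0.0002
```

```bash
python3 - <<'E'
from bench import r
from h import *
f=r.grab_frame('wrist');save(f,'w3.pkl');cv2.imwrite('pics/w4.png',f['image'][...,::-1])
o=r.get_obs();print(o['tcp_pos'],o['contact_force'])
E
python3 m2.py w3.pkl|head -2
```

```text
[0.52071323 0.03733942 0.10885166] [0.46607495 0.25162835 0.14871207]
orange [  200   149   159   148 17737] [0.4912 0.0339 0.1052] [ 0.46  -0.006  0.099] [0.534 0.075 0.111]
  normal [-0.133 -0.019  0.991] 0.135
```

>>> jog_arm(
  motion=[
    [0,[0,0.002,0],[0,0,0]],
    [0,[0,0.002,0],[0,0,0]],
    [0,[0,0.002,0],[0,0,0]],
    [0,[0,0,0],[0,0,0]],
  ],
)

```text
clock: 5.02
tcp_pos: [0.5214, 0.0374, 0.1031]
orientation: [-1.569, -0.092, 0.091]
contact_force: [1.0, -0.1, 0.9]
grip_width: 0.0001
```

>>> jog_arm(
  motion=[
    [0,[0,0.002,0],[0,0,0]],
    [0,[0,0.001,0],[0,0,0]],
    [0,[0,0,0],[0,0,0]],
  ],
)

```text
clock: 5.27
tcp_pos: [0.5217, 0.0374, 0.1002]
orientation: [-1.569, -0.093, 0.091]
contact_force: [1.6, -1.1, 2.3]
grip_width: 0.0001
```

```bash
python3 - <<'E'
from bench import r
from h import *
f=r.grab_frame('wrist');save(f,'w3.pkl');cv2.imwrite('pics/w5.png',f['image'][...,::-1])
o=r.get_obs();print(o['tcp_pos'],o['contact_force'])
E
python3 m2.py w3.pkl|head -2
```

```text
[0.52149386 0.03742765 0.10020933] [1.50934944 0.32574321 2.11511438]
orange [  195   151   168   146 18309] [0.4914 0.0339 0.1013] [ 0.461 -0.006  0.099] [0.535 0.075 0.103]
  normal [0.043 0.004 0.999] 0.044
```

>>> jog_arm(
  motion=[
    [0,[0,0.002,0],[0,0,0]],
    [0,[0,0.002,0],[0,0,0]],
    [0,[0,0,0],[0,0,0]],
    [0,[0,0,0],[0,0,0]],
  ],
)

```text
clock: 5.65
tcp_pos: [0.5213, 0.0374, 0.0973]
orientation: [-1.568, -0.092, 0.091]
contact_force: [-3.4, 1.3, 18.8]
grip_width: 0.0005
```

```bash
python3 - <<'E'
from bench import r
from h import *
f=r.grab_frame('wrist');save(f,'w3.pkl');cv2.imwrite('pics/w6.png',f['image'][...,::-1])
o=r.get_obs();print(o['tcp_pos'],o['contact_force'])
E
python3 m2.py w3.pkl|head -2
```

```text
[0.52131752 0.03740678 0.0973359 ] [-2.86838312  0.33190175 17.9157239 ]
orange [  194   152   171   145 18451] [0.4911 0.034  0.0999] [ 0.461 -0.006  0.098] [0.535 0.075 0.101]
  normal [0.094 0.012 0.995] 0.095
```

>>> jog_arm(
  motion=[
    [0,[0,-0.01,0],[0,0,0]],
    [0,[0,-0.02,0],[0,0,0]],
    [0,[0,-0.03,0],[0,0,0]],
    [0,[0,-0.03,0],[0,0,0]],
    [0,[0,-0.03,0],[0,0,0]],
    [0,[0,-0.02,0],[0,0,0]],
    [0,[0,0,0],[0,0,0]],
    [0,[0,0,0],[0,0,0]],
  ],
)

```text
clock: 6.37
tcp_pos: [0.5209, 0.0374, 0.2366]
orientation: [-1.568, -0.092, 0.091]
contact_force: [-0.3, -0.2, -0.6]
grip_width: 0.0001
```

```bash
python3 - <<'E'
from bench import r
from h import *
f=r.grab_frame('wrist');save(f,'w7.pkl');cv2.imwrite('pics/w7.png',f['image'][...,::-1])
s=r.grab_frame('scene');save(s,'s7.pkl');c=s['image'][150:260,210:350,::-1];cv2.imwrite('pics/s7.png',cv2.resize(c,None,fx=5.7,fy=5.4,interpolation=cv2.INTER_CUBIC))
o=r.get_obs();print(o['tcp_pos'],o['contact_force'],o['qvel'].round(3))
C=cloud(f)
for v in range(225,335,8): print(v,[C[v,u].round(3).tolist() for u in (245,268,278,288)])
E
python3 m2.py w7.pkl
```

```text
[0.51977294 0.03723007 0.2347867 ] [-0.29217899  0.45087157 -0.41485755] [ 0.001  0.013  0.     0.004  0.001 -0.001 -0.   ]
225 [[0.547, 0.006, 0.1], [0.545, 0.029, 0.098], [0.543, 0.039, 0.1], [0.542, 0.05, 0.098]]
233 [[0.556, 0.007, 0.098], [0.553, 0.03, 0.1], [0.552, 0.04, 0.1], [0.551, 0.051, 0.1]]
241 [[0.57, 0.007, 0.086], [0.563, 0.031, 0.097], [0.562, 0.042, 0.097], [0.56, 0.052, 0.097]]
249 [[0.616, 0.001, 0.001], [0.51, 0.031, 0.244], [0.509, 0.036, 0.245], [0.508, 0.041, 0.244]]
257 [[0.629, 0.002, -0.0], [0.509, 0.031, 0.254], [0.509, 0.036, 0.254], [0.508, 0.04, 0.254]]
265 [[0.641, 0.003, 0.001], [0.51, 0.031, 0.262], [0.509, 0.036, 0.262], [0.508, 0.04, 0.264]]
273 [[0.452, 0.029, 0.381], [0.51, 0.032, 0.269], [0.508, 0.036, 0.272], [0.508, 0.04, 0.271]]
281 [[0.666, 0.005, 0.001], [0.508, 0.032, 0.279], [0.509, 0.036, 0.276], [0.509, 0.04, 0.276]]
289 [[0.509, 0.023, 0.285], [0.508, 0.032, 0.285], [0.513, 0.036, 0.275], [0.508, 0.039, 0.284]]
297 [[0.51, 0.024, 0.289], [0.508, 0.032, 0.291], [0.517, 0.037, 0.275], [0.507, 0.039, 0.29]]
305 [[0.509, 0.025, 0.295], [0.
[... 596 characters left out ...]
al [0.957 0.008 0.291] 1.276
top z 0.08548535069096927
plate [ 0.4618 -0.0078] [0.2368 0.1768] 6.885921001434326
tube pts 1957 [ 0.4886 -0.0689  0.105 ] [ 0.5588 -0.0403  0.1452]
  x 0.4929 y -0.0587 w 0.0171 ztop 0.1097
  x 0.5017 y -0.0574 w 0.0224 ztop 0.116
  x 0.5105 y -0.0563 w 0.0239 ztop 0.1219
  x 0.5193 y -0.0551 w 0.0231 ztop 0.1302
  x 0.528 y -0.0537 w 0.0264 ztop 0.1357
  x 0.5368 y -0.0534 w 0.0266 ztop 0.1404
  x 0.5456 y -0.052 w 0.0238 ztop 0.1448
  x 0.5544 y -0.0517 w 0.0219 ztop 0.1414
handle [0.5316 0.2487 0.0635] [0.5326 0.2499] [0.019  0.0787] 77.09487915039062
cov
collar [0.489  0.257  0.0673]
steel [0.4318 0.272  0.0576] [0.3782 0.2261 0.046 ] [0.569  0.29   0.0678]
```

View pics/w7.png

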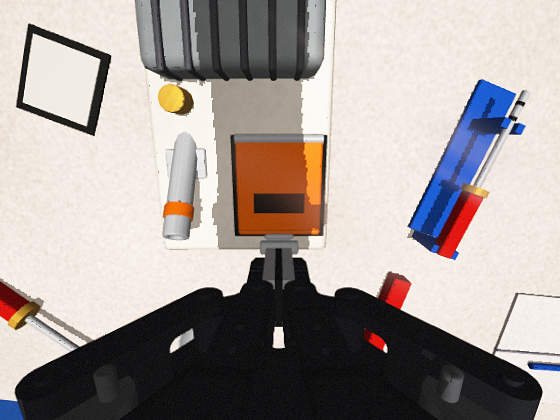

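View pics/s7.png

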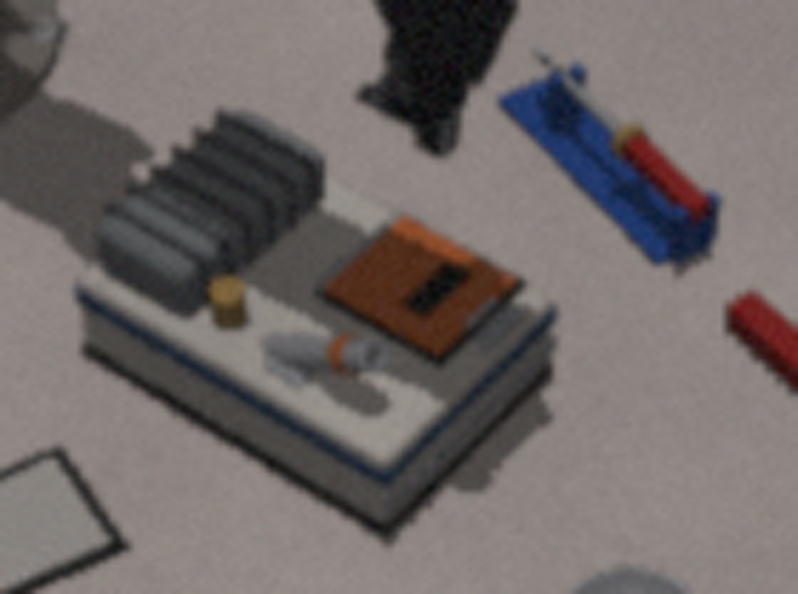

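The cover is flat, with its face at z 0.097 to 0.101 along its whole length and a hard stop of 18 N felt, so it's shut. By contact, the shut fingertips sit about level with the reported TCP, not 19 mm ahead, so I'll check the grasp depth visually. Now to the rod: the handle is at about (0.532, 0.2485), yaw -13°.

>>> jog_arm(
  motion=[
    [1,[0,0,0.01],[0,5,0]],
    [1,[0,0,0.02],[0,5,0]],
    [1,[0.002,0,0.025],[0,5,0]],
    [1,[0.002,0,0.025],[0,4.7,0]],
    [1,[0,0,0.03],[0,0,0]],
    [1,[0,0,0.03],[0,0,0]],
    [1,[0,0,0.03],[0,0,0]],
    [1,[0,0,0.03],[0,0,0]],
    [1,[0,0,0],[0,0,0]],
    [1,[0,0,0],[0,0,0]],
  ],
)

```text
clock: 7.3
tcp_pos: [0.554, 0.2352, 0.2337]
orientation: [-1.566, 0.178, -0.173]
contact_force: [0.3, -1.1, 0.2]
grip_width: 0.0856
```

```bash
cat > look.py <<'E'
from bench import r
from h import *
import sys
n=sys.argv[1]
f=r.grab_frame('wrist');save(f,n+'.pkl');cv2.imwrite('pics/%s.png'%n,f['image'][...,::-1])
o=r.get_obs();print(o['tcp_pos'],o['orientation'],o['contact_force'],abs(o['qvel']).max().round(3),o['clock'],o['joints'].round(2),o['grip_width'])
E
python3 look.py w8
python3 - <<'E'
from bench import r
from h import *
a=np.radians(-13);plan(r.get_obs(),[.532,.2485,.12],[[np.cos(a),np.sin(a),0],[0,0,-1],[-np.sin(a),np.cos(a),0]])
E
python3 m2.py w8.pkl | tail -5
```

```text
[0.55428068 0.23315983 0.23408679] [-1.56612591  0.17978693 -0.17534843] [ 0.29865282 -0.69736861 -0.55414657] 0.027 7.35 [-0.68  0.36  0.23  1.74 -0.09  1.05  0.92] 0.0853347692870598
shift(tool) mm [-24.9 114.1  10.3]
turn deg [ 0.17  0.05 -0.14]
shift after turn mm [-25.2 114.1   9.9]
  x 0.5561 y -0.0429 w 0.0063 ztop 0.1316
handle [0.5283 0.2512 0.0642] [0.5325 0.2508] [0.0169 0.0775] 77.30821990966797
cov
collar [0.5164 0.249  0.1849]
steel [0.4322 0.2735 0.0585] [0.3778 0.2331 0.0467] [0.5745 0.2891 0.0652]
```

View pics/w8.png

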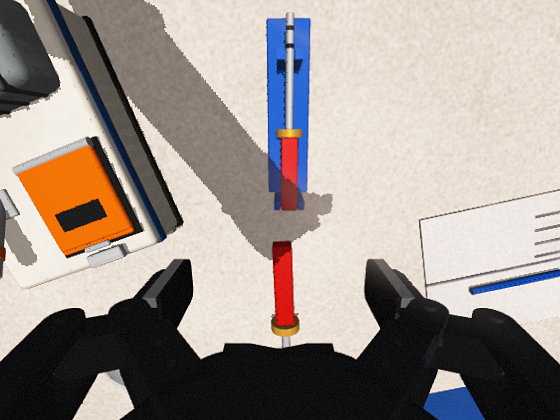

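The cradled rod lies vertically in the view: collar at (290,133), handle running to (289,205). The big decoy handle is at (283,285). Aligning and going down.

>>> jog_arm(
  motion=[
    [1,[-0.012,0.01,0.005],[0,0,0]],
    [1,[-0.013,0.02,0.006],[0,0,0]],
    [1,[0,0.025,0],[0,0,0]],
    [1,[0,0.025,0],[0,0,0]],
    [1,[0,0.025,0],[0,0,0]],
    [1,[0,0.015,0],[0,0,0]],
    [1,[0,0,0],[0,0,0]],
    [1,[0,0,0],[0,0,0]],
  ],
)

```text
clock: 8.02
tcp_pos: [0.5328, 0.2478, 0.1153]
orientation: [-1.566, 0.181, -0.178]
contact_force: [0.6, 0.9, -0.4]
grip_width: 0.0854
```

```bash
python3 look.py w9
python3 - <<'E'
from bench import r
from h import *
a=np.radians(-13);plan(r.get_obs(),[.532,.2495,.042],[[np.cos(a),np.sin(a),0],[0,0,-1],[-np.sin(a),np.cos(a),0]])
f=load('w9.pkl')
for x in (0,-.044,-.15): 
  p=np.array([.532,.2495,.055])+x*np.array([np.cos(a),np.sin(a),0]);print(proj(f,p))
E
```

```text
[0.53371182 0.24856027 0.11647285] [-1.56393476  0.17957714 -0.17959668] [ 0.18464755 -0.22696299  0.50931878] 0.022 8.0667 [-0.69  0.47  0.19  1.88 -0.12  0.8   0.91] 0.0856090752693657
shift(tool) mm [-1.9 74.5  0.6]
turn deg [ 0.03 -0.11  0.  ]
shift after turn mm [-1.9 74.5  0.5]
(np.float64(281.11073123989064), np.float64(226.87242087624952))
(np.float64(281.1131882618956), np.float64(167.1734238796599))
(np.float64(281.08491760738013), np.float64(-6.751435232210952))
```

View pics/w9.png

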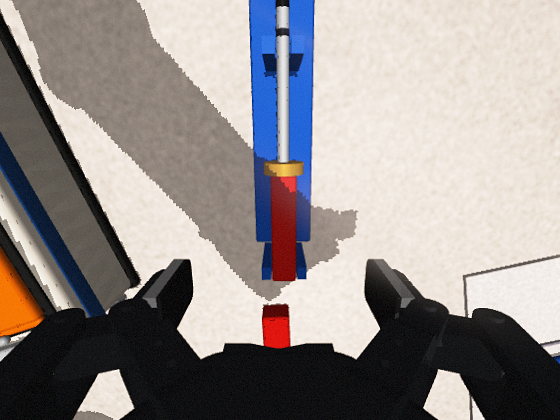

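The rod's collar is at (283,169) and the handle spans x 272–296, centred between the pads. Descending.

>>> jog_arm(
  motion=[
    [1,[-0.001,0.015,0.0015],[0,0,0]],
    [1,[0,0.015,0],[0,0,0]],
    [1,[0,0.015,0],[0,0,0]],
    [1,[0,0.012,0],[0,0,0]],
    [1,[0,0.01,0],[0,0,0]],
    [1,[0,0.006,0],[0,0,0]],
    [1,[0,0,0],[0,0,0]],
  ],
)

```text
clock: 8.65
tcp_pos: [0.5324, 0.2512, 0.0423]
orientation: [-1.564, 0.179, -0.178]
contact_force: [-1.3, 0.5, -1.2]
grip_width: 0.0854
```

```bash
python3 look.py w10
```

```text
[0.53273621 0.25137393 0.04299528] [-1.56374155  0.17863341 -0.17805441] [ 0.29138533 -0.13609732  0.00235809] 0.017 8.7 [-0.67  0.58  0.17  1.91 -0.15  0.66  0.93] 0.08553982216064958
```

View pics/w10.png

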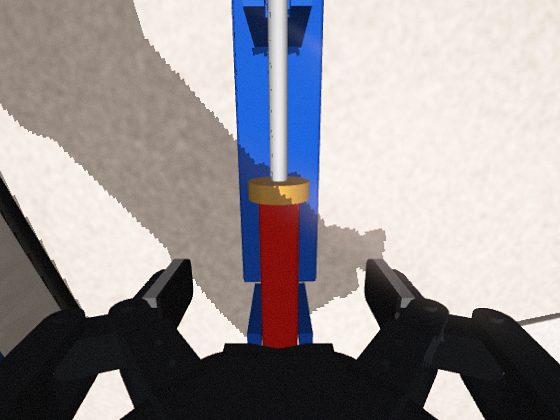

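>>> jog_arm(
  motion=[
    [0,[0,0,0],[0,0,0]],
    [0,[0,0,0],[0,0,0]],
    [0,[0,0,0],[0,0,0]],
    [0,[0,0,0],[0,0,0]],
    [0,[0,0,0],[0,0,0]],
    [0,[0,0,0],[0,0,0]],
    [0,[0,0,0],[0,0,0]],
  ],
  force=80,
)

```text
clock: 9.28
tcp_pos: [0.533, 0.2517, 0.0436]
orientation: [-1.563, 0.178, -0.179]
contact_force: [-0.6, -1.0, 4.1]
grip_width: 0.0162
```

```bash
python3 look.py w11
```

```text
[0.53301626 0.25172491 0.04360132] [-1.56294384  0.17783129 -0.17855879] [-0.94517051  0.78608849  5.02943642] 0.003 9.3333 [-0.67  0.58  0.17  1.91 -0.15  0.66  0.93] 0.01630675771375221
```

View pics/w11.png

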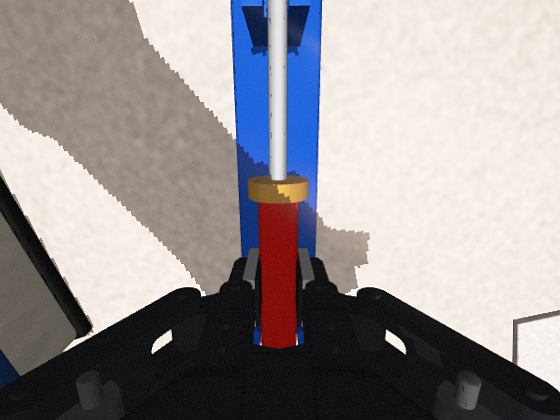

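Gripped: width 16 mm, rod at column 277. Lifting straight up.

>>> jog_arm(
  motion=[
    [0,[0,-0.005,0],[0,0,0]],
    [0,[0,-0.01,0],[0,0,0]],
    [0,[0,-0.015,0],[0,0,0]],
    [0,[0,-0.025,0],[0,0,0]],
    [0,[0,-0.03,0],[0,0,0]],
    [0,[0,-0.035,0],[0,0,0]],
    [0,[0,-0.035,0],[0,0,0]],
    [0,[0,-0.035,0],[0,0,0]],
    [0,[0,-0.03,0],[0,0,0]],
    [0,[0,-0.02,0],[0,0,0]],
  ],
)

```text
clock: 10.17
tcp_pos: [0.5335, 0.2516, 0.2874]
orientation: [-1.561, 0.176, -0.181]
contact_force: [0.2, -0.3, -0.6]
grip_width: 0.0165
```

```bash
python3 look.py w12;python3 - <<'E'
from bench import r
from h import *
f=r.grab_frame('scene');save(f,'s12.pkl')
c=f['image'][80:260,210:390,::-1];cv2.imwrite('pics/s12.png',cv2.resize(c,None,fx=3.3,fy=3.3,interpolation=cv2.INTER_CUBIC))
E
```

```text
[0.53503709 0.25229725 0.29069197] [-1.55729073  0.17285669 -0.18437706] [1.56664231 1.26865553 1.58409219] 0.103 10.2167 [-0.73  0.28  0.23  1.71 -0.07  1.15  0.86] 0.016230705373862106
```

View pics/w12.png

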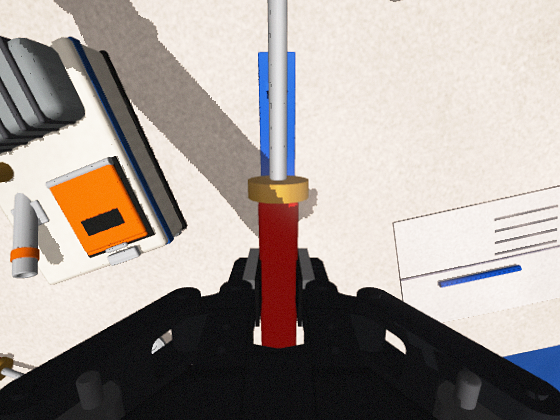

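View pics/s12.png

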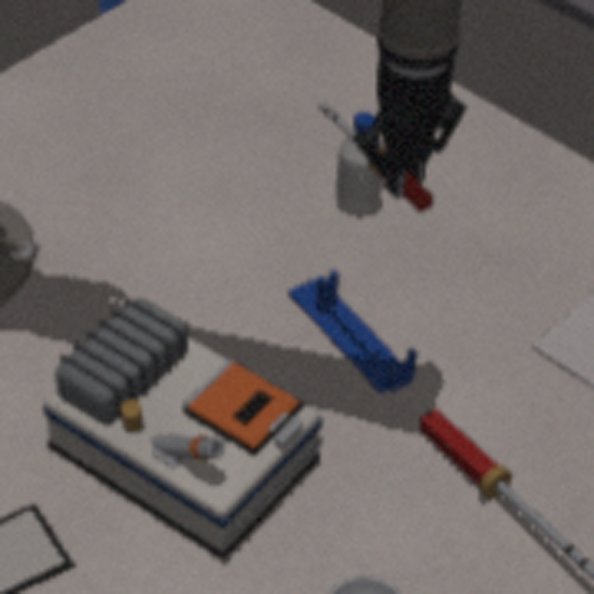

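The rod is clear of the cradle (empty in the scene crop at about (350,345)). I'll measure the rod in the tool frame from the wrist cloud.

```bash
cat > rodtool.py <<'E'
from bench import r
from h import *
import sys
f=r.grab_frame('wrist');o=r.get_obs();P0,Q=tool(o);print('tcp',P0.round(4),np.degrees(o['orientation']).round(2),'qvel',abs(o['qvel']).max().round(3))
C=cloud(f);T=Q.inv().apply((C-P0).reshape(-1,3)).reshape(C.shape)*1000
hsv=cv2.cvtColor(f['image'],cv2.COLOR_RGB2HSV)
near=(f['range_z']>0)&(abs(T[...,2])<25)&(abs(T[...,1])<40)
h,w=near.shape
red=near&((hsv[...,0]<8)|(hsv[...,0]>170))&(hsv[...,1]>150)
br=near&(hsv[...,0]>12)&(hsv[...,0]<32)&(hsv[...,1]>90)
stl=near&(hsv[...,1]<70)&(T[...,0]<-52)
for n,m in (('handle',red),('collar',br),('rod',stl)):
    p=T[m]
    if len(p)<10: print(n,len(p));continue
    print(n,len(p),'min',np.percentile(p,2,axis=0).round(1),'max',np.percentile(p,98,axis=0).round(1),'mean',p.mean(0).round(1))
    if n=='rod':
        for lo in range(-165,-50,15):
            q=p[(p[:,0]>lo)&(p[:,0]<=lo+15)]
            if len(q)>8: print('   x',lo+7,'ytop',np.percentile(q[:,1],15).round(1),'zmid',((np.percentile(q[:,2],3)+np.percentile(q[:,2],97))/2).round(2))
E
python3 rodtool.py
```

```text
tcp [0.5334 0.2517 0.2853] [-89.43  10.08 -10.35] qvel 0.054
handle 5217 min [-36.8 -24.7  -8.1] max [ 35.4 -22.    8.4] mean [ -3.2 -23.4   0.1]
collar 1448 min [-47.5 -29.1 -12.7] max [-39.4  -9.1  12.5] mean [-43.8 -24.1   0. ]
rod 3128 min [-116.8  -19.1   -3.7] max [-53.6 -14.6   3.7] mean [-87.4 -17.3   0. ]
   x -113 ytop -18.2 zmid 0.04
   x -98 ytop -18.3 zmid -0.02
   x -83 ytop -18.4 zmid -0.03
   x -68 ytop -18.3 zmid -0.03
   x -53 ytop -18.4 zmid 0.17
```

>>> jog_arm(
  motion=[
    [0,[0,0,0],[0,-6.6,0]],
    [0,[0,0,0],[0,-6.6,0]],
    [0,[0,0,0],[0,-6.6,0]],
    [0,[0,-0.005,0],[0,0,-7]],
    [0,[0,-0.005,0],[0,0,-7]],
    [0,[0,-0.005,0],[0,0,-7]],
    [0,[0,-0.005,0],[0,0,-7]],
    [0,[0,-0.005,0],[0,0,-7]],
    [0,[0,0,0],[0,0,0]],
    [0,[0,0,0],[0,0,0]],
  ],
)

```text
clock: 11.15
tcp_pos: [0.5261, 0.2491, 0.3037]
orientation: [-1.494, -0.538, -0.358]
contact_force: [0.4, -0.1, -0.9]
grip_width: 0.0161
```

```bash
cat > tgt.py <<'E'
from bench import r
from h import *
import sys
def axes(psi=6.8,th=35):
    p=np.radians(psi);t=np.radians(th);x=np.array([np.cos(t)*np.cos(p),np.cos(t)*np.sin(p),np.sin(t)]);z=np.array([-np.sin(p),np.cos(p),0]);return np.array([x,np.cross(z,x),z])
if __name__=='__main__':
    o=r.get_obs();print(o['tcp_pos'].round(4),o['joints'].round(2),abs(o['qvel']).max().round(3),o['clock'])
    plan(o,[float(a) for a in sys.argv[1:4]],axes())
E
python3 tgt.py .716 -.032 .2415
```

```text
[0.5261 0.2491 0.3037] [-0.89  0.01  0.16  2.11  0.58  0.61  0.55] 0.078 11.15
shift(tool) mm [  95.9  138.4 -301. ]
turn deg [ 0.33  0.11 -2.07]
shift after turn mm [  91.5  140.  -301.6]
```

>>> jog_arm(
  motion=[
    [0,[0.009,0.005,-0.03],[0,0,0]],
    [0,[0.009,0.005,-0.03],[0,0,0]],
    [0,[0.009,0.005,-0.03],[0,0,0]],
    [0,[0.009,0.005,-0.03],[0,0,0]],
    [0,[0.009,0.005,-0.03],[0,0,0]],
    [0,[0.009,0.005,-0.03],[0,0,0]],
    [0,[0.009,0.005,-0.03],[0,0,0]],
    [0,[0.009,0.005,-0.03],[0,0,0]],
    [0,[0.009,0.005,-0.03],[0,0,0]],
    [0,[0.009,0.005,-0.03],[0,0,0]],
  ],
)

```text
clock: 11.98
tcp_pos: [0.6664, -0.0388, 0.3145]
orientation: [-1.491, -0.54, -0.364]
contact_force: [-0.3, 0.7, -0.9]
grip_width: 0.0159
```

>>> jog_arm(
  motion=[
    [0,[0,0.02,0],[0,0,0]],
    [0,[0,0.02,0],[0,0,0]],
    [0,[0,0.02,0],[0,0,0]],
    [0,[0,0,0],[0,0,0]],
    [0,[0,0,0],[0,0,0]],
    [0,[0,0,0],[0,0,0]],
  ],
)

```text
clock: 12.48
tcp_pos: [0.6979, -0.0339, 0.2645]
orientation: [-1.492, -0.539, -0.365]
contact_force: [-0.1, -0.2, -0.3]
grip_width: 0.0164
```

```bash
python3 tgt.py .716 -.032 .2315; python3 look.py w13
```

```text
[ 0.6979 -0.0339  0.2645] [-0.34  0.25  0.38  1.96 -0.41  0.39  2.03] 0.026 12.4833
shift(tool) mm [-2.8 37.6 -0. ]
turn deg [ 0.33 -0.09 -1.78]
shift after turn mm [-4.  37.5 -0.2]
[ 0.69777107 -0.03374186  0.26499865] [-1.4914902  -0.54019849 -0.36515236] [ 0.66267051 -1.29870916 -1.93793278] 0.02 12.5333 [-0.34  0.25  0.38  1.96 -0.41  0.39  2.03] 0.01637485760360788
```

View pics/w13.png

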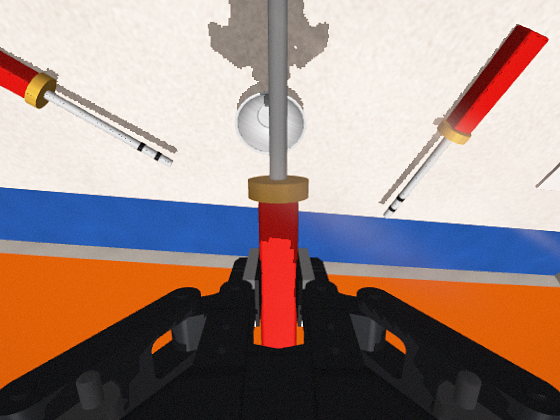

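>>> jog_arm(
  motion=[
    [0,[0,0.01,0],[0.3,0,-1.8]],
    [0,[-0.004,0.01,0],[0,0,0]],
    [0,[0,0.01,0],[0,0,0]],
    [0,[0,0.0075,0],[0,0,0]],
    [0,[0,0,0],[0,0,0]],
    [0,[0,0,0],[0,0,0]],
    [0,[0,0,0],[0,0,0]],
  ],
)

```text
clock: 13.12
tcp_pos: [0.7153, -0.0311, 0.2311]
orientation: [-1.479, -0.564, -0.387]
contact_force: [-0.1, -0.4, -0.6]
grip_width: 0.0162
```

```bash
python3 tgt.py .716 -.032 .2315; python3 rodtool.py; python3 - <<'E'
from bench import r
from h import *
for n,(a,b,c,d) in (('top',(190,300,240,330)),('scene',(150,300,190,390))):
    f=r.grab_frame(n);save(f,n+'13.pkl')
    k=f['image'][a:b,c:d,::-1];s=min(800/k.shape[1],600/k.shape[0]);cv2.imwrite('pics/%s13.png'%n,cv2.resize(k,None,fx=s,fy=s,interpolation=cv2.INTER_CUBIC));print(n,s)
E
```

```text
[ 0.7153 -0.0311  0.2311] [-0.24  0.31  0.27  1.97 -0.53  0.29  2.15] 0.008 13.1167
shift(tool) mm [ 0.7  0.  -1. ]
turn deg [ 0.01 -0.06  0.01]
shift after turn mm [ 0.7  0.  -1. ]
tcp [ 0.7153 -0.0311  0.2313] [-84.76 -32.35 -22.19] qvel 0.004
handle 5275 min [-37.8 -22.3  -8.4] max [ 34.4 -19.7   8.1] mean [ -4.2 -21.   -0.2]
collar 1419 min [-48.5 -26.8 -13. ] max [-40.5  -7.2  12.1] mean [-45.1 -21.9  -0.3]
rod 3266 min [-117.6  -17.    -4.2] max [-53.7 -12.1   3.6] mean [-87.6 -15.1  -0.3]
   x -113 ytop -16.2 zmid -0.44
   x -98 ytop -16.2 zmid -0.25
   x -83 ytop -16.3 zmid -0.23
   x -68 ytop -16.2 zmid -0.21
   x -53 ytop -16.3 zmid -0.23
top 5.454545454545454
scene 4.0
```

View pics/top13.png

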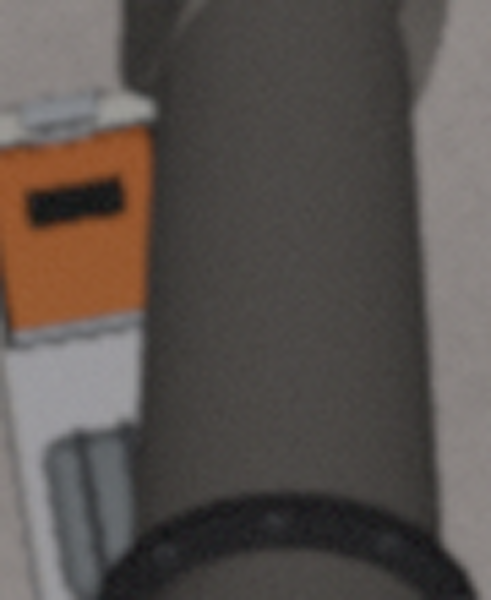

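View pics/scene13.png

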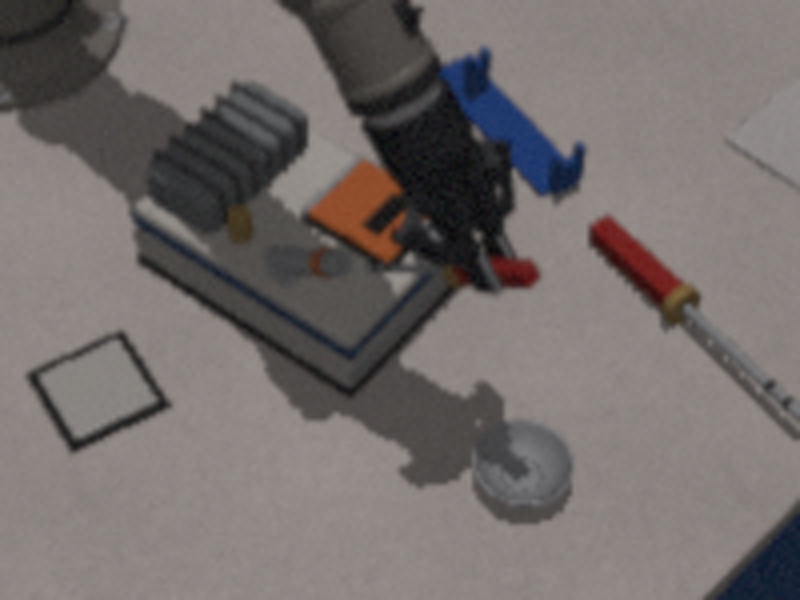

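Top view is blocked by the arm. In the scene view, the rod at (420,268) lines up roughly with the tube at (330,262). I'll refine the tube axis by fitting a 12 mm radius cylinder to the earlier still wrist frames.

```bash
cat > tube.py <<'E'
from h import *
from tgt import axes
from scipy.optimize import least_squares
import sys
for n in sys.argv[1:]:
    f=load(n);C=cloud(f);hsv=cv2.cvtColor(f['image'],cv2.COLOR_RGB2HSV)
    A=axes();x,y,z=A
    M=np.array([.5555,-.0515,.135])
    D=(C-M);s=D@x;a=D@z;b=-(D@y)   # b: up-ish
    grey=(hsv[...,1]<60)
    m=grey&(s<-.004)&(s>-.060)&(abs(a)<.016)&(b>0.002)&(b<.018)&(C[...,2]>.1)
    q=np.stack([s[m],a[m],b[m]],1)
    ring=(q[:,0]<-.018)&(q[:,0]>-.04); 
    def res(p): 
        return np.hypot(q[:,1]-p[0]-p[2]*q[:,0],q[:,2]-p[1]-p[3]*q[:,0])-.012
    k=least_squares(res,[0,0,0,0],loss='soft_l1',f_scale=.001)
    p=k.x;print(n,len(q),'lateral,up mm at mouth',(p[:2]*1e3).round(2),'slopes',p[2:].round(3),'rms',(np.sqrt(np.mean(k.fun**2))*1e3).round(2), 'mid offs at s=-30:',((p[:2]-.03*p[2:])*1e3).round(2))
    # mouth end
    mm=grey&(abs(a-p[0])<.009)&(b>0.009)&(b<.015)&(s>-.02)&(s<.01);print('   mouth s max mm',np.percentile(s[mm],[90,98,99.5])*1e3)
E
python3 tube.py w2.pkl w3.pkl w7.pkl top0.pkl scene0.pkl; python3 -c "
from tgt import axes;print(axes().round(4))"
```

```text
w2.pkl 1322 lateral,up mm at mouth [-0.74  1.23] slopes [-0.002  0.005] rms 0.56 mid offs at s=-30: [-0.69  1.08]
   mouth s max mm [-2.35531932 -1.28304634 -1.02181715]
w3.pkl 5224 lateral,up mm at mouth [-0.5   1.01] slopes [ 0.002 -0.001] rms 0.67 mid offs at s=-30: [-0.55  1.05]
   mouth s max mm [-2.94651899 -1.40476425 -1.04174032]
w7.pkl 1136 lateral,up mm at mouth [-0.71  1.18] slopes [-0.004  0.   ] rms 0.57 mid offs at s=-30: [-0.61  1.17]
   mouth s max mm [-2.41844874 -1.23754671 -0.99209861]
top0.pkl 127 lateral,up mm at mouth [0.   0.21] slopes [0.016 0.004] rms 2.24 mid offs at s=-30: [-0.47  0.09]
   mouth s max mm [-1.59491974 -0.12919022 -0.07725717]
scene0.pkl 41 lateral,up mm at mouth [2.03 2.71] slopes [ 0.01  -0.001] rms 2.04 mid offs at s=-30: [1.73 2.72]
   mouth s max mm [0.10334944 2.53409235 3.04395247]
[[ 0.8134  0.097   0.5736]
 [ 0.5695  0.0679 -0.8192]
 [-0.1184  0.993   0.    ]]
```

The fits agree to about 0.2 mm: the tube axis is offset -0.65 mm laterally and +1.1 mm up from my estimate, and its direction is confirmed. I'll correct for that and advance to the mouth.

>>> jog_arm(
  motion=[
    [0,[0,-0.003,-0.0013],[0,0,0]],
    [0,[-0.006,0,0],[0,0,0]],
    [0,[-0.006,0,0],[0,0,0]],
    [0,[-0.006,0,0],[0,0,0]],
    [0,[0,0,0],[0,0,0]],
    [0,[0,0,0],[0,0,0]],
    [0,[0,0,0],[0,0,0]],
  ],
)

```text
clock: 13.85
tcp_pos: [0.6988, -0.0343, 0.223]
orientation: [-1.479, -0.564, -0.387]
contact_force: [0.2, -0.3, -0.5]
grip_width: 0.0163
```

```bash
cat > st.py <<'E'
from tgt import *
o=r.get_obs();A=axes();P,Q=tool(o)
M=np.array([.5555,-.0515,.135])-.00065*A[2]-.0011*A[1]-.0007*A[0]
off=np.array([0,-12.0,-.3])/1e3
org=P+Q.apply(off);tip=org-.158*Q.as_matrix()[:,0]
print('tip in tube (along, lateral, up) mm',((tip-M)@A[0]*1e3).round(1),((tip-M)@A[2]*1e3).round(2),(-(tip-M)@A[1]*1e3).round(2))
T=R.from_matrix(A.T);print('turn err deg',np.degrees((Q.inv()*T).as_rotvec()).round(2));print('F tool',Q.inv().apply(o['contact_force']).round(1),'M',Q.inv().apply(o['moment']).round(2),'joints',o['joints'].round(2),'clk',o['clock'],o['grip_width'])
E
python3 st.py;python3 - <<'E'
from bench import r
from h import *
f=r.grab_frame('scene');save(f,'s14.pkl');k=f['image'][195:235,250:340,::-1];cv2.imwrite('pics/s14.png',cv2.resize(k,None,fx=8.8,fy=8.8,interpolation=cv2.INTER_CUBIC))
E
```

```text
tip in tube (along, lateral, up) mm 11.4 0.65 0.14
turn err deg [ 0.01 -0.07  0.01]
F tool [-0.1  0.5 -0.3] M [-0.05  0.    0.72] joints [-0.22  0.3   0.25  2.01 -0.55  0.26  2.18] clk 13.85 0.016294603891144583
```

View pics/s14.png

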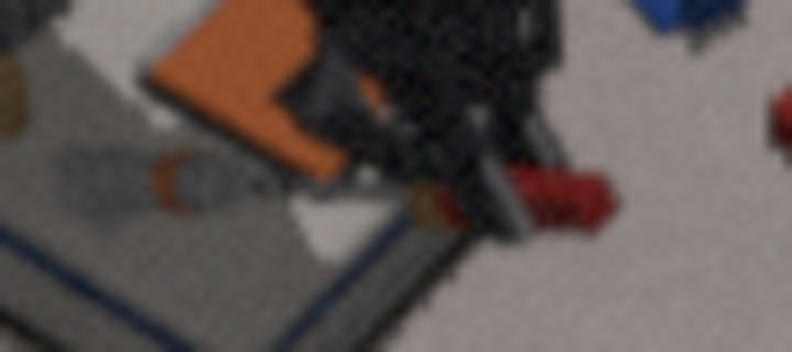

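The rod is collinear with the tube, but joint 6 is at 0.26 (limit 0.17) and falling. The rod is symmetric about its axis, so I'll roll the tool about it to gain wrist margin.

>>> jog_arm(
  motion=[
    [0,[0,-0.0001,0.00065],[6,0,0]],
    [0,[0,-0.0001,0.00125],[6,0,0]],
    [0,[0,-0.0001,0.00125],[6,0,0]],
    [0,[0,-0.0001,0.00125],[6,0,0]],
    [0,[0,-0.0001,0.00125],[6,0,0]],
    [0,[0,0,0],[0,0,0]],
    [0,[0,0,0],[0,0,0]],
  ],
)

```text
clock: 14.48
tcp_pos: [0.6968, -0.0332, 0.2194]
orientation: [-1.055, -0.594, -0.238]
contact_force: [0.1, 0.7, -0.4]
grip_width: 0.016
```

```bash
python3 st.py
```

```text
tip in tube (along, lateral, up) mm 7.9 -2.61 -1.19
turn err deg [-25.34  -0.38  -0.58]
F tool [-0.1  0.7  0.5] M [-0.42  0.02  0.66] joints [ 0.37  0.44 -0.17  1.86 -0.96  0.68  2.77] clk 14.4833 0.016049748930191496
```

>>> jog_arm(
  motion=[
    [0,[0.006,0,0],[0,0,0]],
    [0,[0,0,-0.0007],[-3,0,0]],
    [0,[0,0,-0.0007],[-3,0,0]],
    [0,[0,0,-0.0007],[-3,0,0]],
    [0,[0,0,0],[0,0,0]],
    [0,[0,0,0],[0,0,0]],
    [0,[0,0,0],[0,0,0]],
  ],
)

```text
clock: 15.07
tcp_pos: [0.7021, -0.03, 0.224]
orientation: [-1.202, -0.588, -0.283]
contact_force: [-0.2, 0.1, -1.1]
grip_width: 0.0162
```

```bash
cat > st2.py <<'E'
from tgt import *
import sys
roll=float(sys.argv[1])
o=r.get_obs();A=axes();P,Q=tool(o)
M=np.array([.5555,-.0515,.135])-.00065*A[2]-.0011*A[1]-.0007*A[0]
off=np.array([0,-12.0,-.3])/1e3
org=P+Q.apply(off);tip=org-.158*Q.as_matrix()[:,0]
print('tip in tube (along, lateral, up) mm',((tip-M)@A[0]*1e3).round(1),((tip-M)@A[2]*1e3).round(2),(-(tip-M)@A[1]*1e3).round(2))
T=R.from_matrix(A.T)*R.from_euler('x',roll,degrees=True)
print('turn err deg',np.degrees((Q.inv()*T).as_rotvec()).round(2))
d=(org-M)@A[0]; tp=M+d*A[0]-T.apply(off)
print('shift to axis (after turn, tool mm)',(T.inv().apply(tp-P)*1e3).round(2),'origin along',(d*1e3).round(1))
print('F tool',Q.inv().apply(o['contact_force']).round(1),'M',Q.inv().apply(o['moment']).round(2),'joints',o['joints'].round(2),'clk',o['clock'],o['grip_width'].round(4),'v',abs(o['qvel']).max().round(3))
E
python3 st2.py 16
```

```text
tip in tube (along, lateral, up) mm 15.2 0.69 -0.36
turn err deg [-0.7  -0.07 -0.51]
shift to axis (after turn, tool mm) [ 0.11 -1.95 -0.52] origin along 173.2Traceback (most recent call last):
  File "st2.py", line 13, in <module>
    print('F tool',Q.inv().apply(o['contact_force']).round(1),'M',Q.inv().apply(o['moment']).round(2),'joints',o['joints'].round(2),'clk',o['clock'],o['grip_width'].round(4),'v',abs(o['qvel']).max().round(3))
                                                                                                                                                     ^^^^^^^^^^^^^^^^^^^^^
AttributeError: 'float' object has no attribute 'round'
```

>>> jog_arm(
  motion=[
    [0,[0,-0.001,-0.0003],[-0.7,-0.1,-0.5]],
    [0,[0,-0.001,-0.0003],[0,0,0]],
    [0,[0,0,0],[0,0,0]],
    [0,[0,0,0],[0,0,0]],
    [0,[0,0,0],[0,0,0]],
  ],
)

```text
clock: 15.48
tcp_pos: [0.7011, -0.0333, 0.2246]
orientation: [-1.213, -0.591, -0.295]
contact_force: [-1.5, 0.3, -0.3]
grip_width: 0.0161
```

```bash
sed -i "s/o\['grip_width'\].round(4)/round(o['grip_width'],4)/" st2.py; python3 st2.py 16; python3 rodtool.py
```

```text
tip in tube (along, lateral, up) mm 14.3 -1.75 -0.26
turn err deg [ 0.09 -0.14 -0.03]
shift to axis (after turn, tool mm) [0.01 0.15 2.16] origin along 172.3
F tool [-1.3 -0.5  0.6] M [-0.31 -0.07  0.73] joints [ 0.25  0.37 -0.12  1.92 -0.88  0.5   2.63] clk 15.4833 0.0161 v 0.004
tcp [ 0.7011 -0.0332  0.2246] [-69.47 -33.87 -16.91] qvel 0.003
handle 5255 min [-37.6 -22.5  -8.3] max [ 34.7 -19.8   8.3] mean [ -4.1 -21.2  -0.1]
collar 1428 min [-48.3 -26.9 -12.9] max [-40.3  -7.8  12.3] mean [-44.9 -22.   -0.2]
rod 3258 min [-117.5  -17.2   -4.1] max [-53.8 -12.3   3.6] mean [-87.7 -15.3  -0.2]
   x -113 ytop -16.4 zmid -0.28
   x -98 ytop -16.4 zmid -0.27
   x -83 ytop -16.4 zmid -0.06
   x -68 ytop -16.4 zmid -0.3
   x -53 ytop -16.3 zmid -0.08
```

>>> jog_arm(
  motion=[
    [0,[0,0,0.002],[0,0,0]],
    [0,[0,0,0],[0,0,0]],
    [0,[0,0,0],[0,0,0]],
    [0,[0,0,0],[0,0,0]],
  ],
)

```text
clock: 15.87
tcp_pos: [0.7006, -0.0308, 0.2252]
orientation: [-1.212, -0.592, -0.295]
contact_force: [-0.1, -0.3, -0.8]
grip_width: 0.0161
```

```bash
python3 st2.py 16
```

```text
tip in tube (along, lateral, up) mm 14.5 0.67 0.36
turn err deg [ 0.07 -0.09 -0.03]
shift to axis (after turn, tool mm) [ 0.01  0.08 -0.48] origin along 172.5
F tool [-0.6  0.4 -0.5] M [-0.28 -0.01  0.73] joints [ 0.25  0.36 -0.12  1.92 -0.88  0.5   2.63] clk 15.8667 0.0161 v 0.001
```

Aligned to within 1 mm. I'll enter slowly.

>>> jog_arm(
  motion=[
    [0,[-0.005,0,-0.0004],[0,0,0]],
    [0,[-0.005,0,0],[0,0,0]],
    [0,[-0.005,0,0],[0,0,0]],
    [0,[-0.005,0,0],[0,0,0]],
    [0,[-0.005,0,0],[0,0,0]],
    [0,[-0.005,0,0],[0,0,0]],
    [0,[0,0,0],[0,0,0]],
    [0,[0,0,0],[0,0,0]],
  ],
)

```text
clock: 16.53
tcp_pos: [0.676, -0.0344, 0.2077]
orientation: [-1.213, -0.591, -0.295]
contact_force: [0.6, 0.1, -1.0]
grip_width: 0.016
```

```bash
python3 st2.py 16; python3 rodtool.py
```

```text
tip in tube (along, lateral, up) mm -15.9 0.09 0.35
turn err deg [ 0.09 -0.13 -0.04]
shift to axis (after turn, tool mm) [0.01 0.2  0.19] origin along 142.1
F tool [-0.1  1.1 -0.3] M [-0.33 -0.04  0.63] joints [ 0.29  0.36 -0.16  1.98 -0.94  0.47  2.72] clk 16.5333 0.016 v 0.017
tcp [ 0.6764 -0.0343  0.2081] [-69.47 -33.9  -16.91] qvel 0.009
handle 5263 min [-38.1 -22.4  -8.2] max [ 34.1 -19.8   8.3] mean [ -4.6 -21.1  -0. ]
collar 1423 min [-48.9 -26.8 -12.9] max [-40.9  -7.4  12.4] mean [-45.5 -22.   -0.2]
rod 3281 min [-118.   -17.1   -4. ] max [-53.7 -12.3   3.7] mean [-88.  -15.2  -0.1]
   x -113 ytop -16.3 zmid -0.2
   x -98 ytop -16.3 zmid -0.19
   x -83 ytop -16.3 zmid 0.01
   x -68 ytop -16.3 zmid -0.24
   x -53 ytop -16.3 zmid -0.02
```

The tip is 16 mm inside with no side force. Joint 7 is climbing (2.72, limit 2.96), so I'll go on in small increments while rolling back slightly.

>>> jog_arm(
  motion=[
    [0,[-0.005,0,-0.0002],[-1,0,0]],
    [0,[-0.005,0,-0.0002],[-1,0,0]],
    [0,[-0.005,0,-0.0002],[-1,0,0]],
    [0,[-0.005,0,-0.0002],[-1,0,0]],
    [0,[-0.005,0,0],[0,0,0]],
    [0,[-0.005,0,0],[0,0,0]],
    [0,[0,0,0],[0,0,0]],
    [0,[0,0,0],[0,0,0]],
  ],
)

```text
clock: 17.25
tcp_pos: [0.6518, -0.0381, 0.1904]
orientation: [-1.28, -0.585, -0.318]
contact_force: [0.9, -0.3, -1.4]
grip_width: 0.0163
```

```bash
python3 st2.py 12
```

```text
tip in tube (along, lateral, up) mm -45.9 0.11 0.39
turn err deg [ 0.09 -0.13 -0.05]
shift to axis (after turn, tool mm) [0.01 0.22 0.2 ] origin along 112.1
F tool [-0.2  1.5 -0.8] M [-0.21  0.01  0.7 ] joints [ 0.29  0.33 -0.18  2.07 -0.97  0.35  2.74] clk 17.25 0.0163 v 0.017
```

>>> jog_arm(
  motion=[
    [0,[-0.005,0,0],[0,0,0]],
    [0,[-0.005,0,0],[0,0,0]],
    [0,[-0.005,0,0],[0,0,0]],
    [0,[-0.005,0,0],[0,0,0]],
    [0,[-0.005,0,0],[0,0,0]],
    [0,[0,0,0],[0,0,0]],
    [0,[0,0,0],[0,0,0]],
  ],
)

```text
clock: 17.83
tcp_pos: [0.6313, -0.0404, 0.1759]
orientation: [-1.28, -0.585, -0.318]
contact_force: [1.1, -0.6, -0.6]
grip_width: 0.0161
```

```bash
python3 st2.py 12
```

```text
tip in tube (along, lateral, up) mm -71.1 0.24 0.42
turn err deg [ 0.08 -0.14 -0.06]
shift to axis (after turn, tool mm) [0.01 0.19 0.07] origin along 86.9
F tool [ 0.5  0.9 -1. ] M [-0.19  0.05  0.69] joints [ 0.35  0.33 -0.24  2.12 -1.04  0.32  2.84] clk 17.8333 0.0161 v 0.016
```

Joints 5 to 7 all approach limits with 39 mm left. The rod is 71 mm inside the bore, so it's safely supported. I'll release it here and regrasp with the tool turned half round, which puts joint 7 in mid-range.

>>> jog_arm(
  motion=[
    [0.15,[0,0,0],[0,0,0]],
    [0.25,[0,0,0],[0,0,0]],
    [0.4,[0,0,0],[0,0,0]],
    [0.6,[0,0,0],[0,0,0]],
    [0.7,[0,0,0],[0,0,0]],
    [0.7,[0,0,0],[0,0,0]],
  ],
)

```text
clock: 18.33
tcp_pos: [0.6318, -0.0401, 0.1764]
orientation: [-1.28, -0.586, -0.318]
contact_force: [-0.1, -0.4, -0.6]
grip_width: 0.0595
```

```bash
python3 look.py w15; python3 rodtool.py
```

```text
[ 0.63179951 -0.04009443  0.17635692] [-1.27955693 -0.58560935 -0.31765421] [ 0.77210679 -0.50299183  0.00801174] 0.002 18.3833 [ 0.35  0.33 -0.24  2.12 -1.04  0.32  2.84] 0.05970705462864887
tcp [ 0.6318 -0.0401  0.1763] [-73.32 -33.55 -18.2 ] qvel 0.002
handle 5205 min [-45.7 -15.   -9.6] max [28.1 -0.2  9.7] mean [-11.4 -10.1   0.3]
collar 2376 min [-115.2  -26.   -12.6] max [-48.5  -2.   11.8] mean [-77.6 -18.7   1.2]
rod 6742 min [-130.5  -24.2  -24.2] max [-59.5  38.4  23.7] mean [-98.7  -2.3  -1.3]
   x -128 ytop 17.9 zmid 0.04
   x -113 ytop -15.2 zmid -0.16
   x -98 ytop -23.5 zmid -6.39
   x -83 ytop -21.7 zmid -0.27
   x -68 ytop -11.0 zmid -0.06
   x -53 ytop -10.0 zmid 0.3
```

View pics/w15.png

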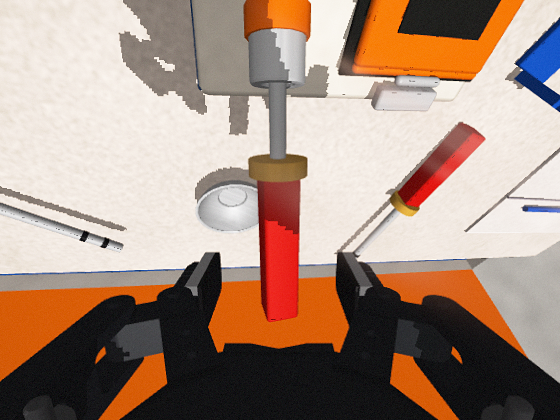

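The rod stayed in the tube: collar at (278,167), mouth at (277,85), handle end at (282,310), drooping slightly. Backing off along the tool axis, then the half turn.

>>> jog_arm(
  motion=[
    [0.8,[0,-0.015,0],[0,0,0]],
    [0.8,[0,-0.025,0],[0,0,0]],
    [0.8,[0,-0.025,0],[0,0,0]],
    [0.8,[0,-0.025,0],[0,0,0]],
    [0.8,[0,-0.01,0],[0,5,0]],
    [0.8,[0,0,0],[0,7,0]],
    [0.8,[0,0,0],[0,7,0]],
    [0.8,[0,0,0],[0,7,0]],
    [0.8,[0,0,0],[0,7,0]],
    [0.8,[0,0,0],[0,7,0]],
  ],
)

```text
clock: 19.27
tcp_pos: [0.5784, -0.0673, 0.2565]
orientation: [-1.073, 0.016, -0.727]
contact_force: [-0.2, 0.5, 0.1]
grip_width: 0.0688
```

>>> jog_arm(
  motion=[
    [0.8,[0,0,0],[0,7,0]],
    [0.8,[0,0,0],[0,7,0]],
    [0.8,[0,0,0],[0,7,0]],
    [0.8,[0,0,0],[0,7,0]],
    [0.8,[0,0,0],[0,7,0]],
    [0.8,[0,0,0],[0,7,0]],
    [0.8,[0,0,0],[0,7,0]],
    [0.8,[0,0,0],[0,7,0]],
    [0.8,[0,0,0],[0,7,0]],
    [0.8,[0,0,0],[0,7,0]],
  ],
)

```text
clock: 20.1
tcp_pos: [0.5784, -0.0672, 0.2564]
orientation: [-0.489, 1.053, -1.281]
contact_force: [-0.9, -0.5, 0.3]
grip_width: 0.0682
```

>>> jog_arm(
  motion=[
    [0.8,[0,0,0],[0,7,0]],
    [0.8,[0,0,0],[0,7,0]],
    [0.8,[0,0,0],[0,7,0]],
    [0.8,[0,0,0],[0,7,0]],
    [0.8,[0,0,0],[0,7,0]],
    [0.8,[0,0,0],[0,7,0]],
    [0.8,[0,0,0],[0,7,0]],
    [0.8,[0,0,0],[0,7,0]],
    [0.8,[0,0,0],[0,7,0]],
    [0.8,[0,0,0],[0,7,0]],
  ],
)

```text
clock: 20.93
tcp_pos: [0.5784, -0.0673, 0.2565]
orientation: [0.397, 2.03, -1.581]
contact_force: [-0.3, -0.8, 0.7]
grip_width: 0.0686
```

```bash
python3 look.py w16; python3 - <<'E'
from bench import r
from h import *
from tgt import axes
A=axes();T=R.from_matrix(A.T)*R.from_euler('x',12,degrees=True)*R.from_euler('y',180,degrees=True)
P,Q=tool(r.get_obs());print(np.degrees((Q.inv()*T).as_rotvec()).round(2));print(Q.as_matrix().round(3))
E
```

```text
[ 0.5783894  -0.06722458  0.25643587] [ 0.40353868  2.03584953 -1.58145019] [0.06490603 1.00234198 0.82007554] 0.298 20.9833 [ 0.04  0.12  0.2   2.16 -0.92  0.54 -0.43] 0.06869481768668423
[-0.07 -0.85  0.04]
[[-0.817  0.532  0.221]
 [-0.083  0.272 -0.959]
 [-0.57  -0.802 -0.178]]
```

View pics/w16.png

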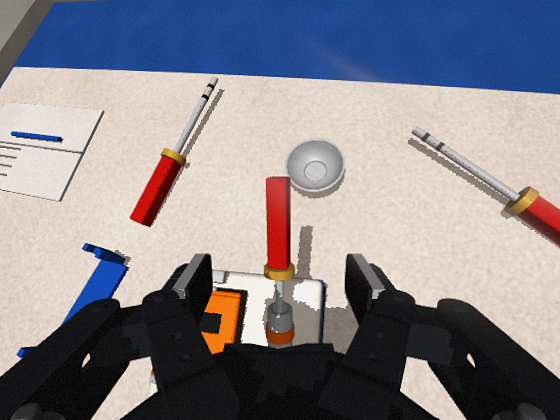

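The half turn worked (joint 7 at -0.43). The rod is centred in view: handle from (278,180) to (278,270), mouth at (280,310). Now some roll for joint 6, then I'll measure the rod.

>>> jog_arm(
  motion=[
    [0.8,[0,0,0],[-4.5,-0.8,0]],
    [0.8,[0,0,0],[-4.5,0,0]],
    [0.8,[0,0,0],[-4,0,0]],
    [0.8,[0,0,0],[0,0,0]],
    [0.8,[0,0,0],[0,0,0]],
    [0.8,[0,0,0],[0,0,0]],
  ],
)

```text
clock: 21.48
tcp_pos: [0.5783, -0.0668, 0.2562]
orientation: [0.292, 2.164, -1.332]
contact_force: [0.2, 0.7, -0.4]
grip_width: 0.0684
```

```bash
cat > rod2.py <<'E'
from tgt import *
f=r.grab_frame('wrist');save(f,'wl.pkl');cv2.imwrite('pics/wl_%d.png'%(r.get_obs()['clock']*100),f['image'][...,::-1])
o=r.get_obs();P0,Q=tool(o);C=cloud(f);A=axes()
M=np.array([.5555,-.0515,.135])-.00065*A[2]-.0011*A[1]-.0007*A[0]
hsv=cv2.cvtColor(f['image'],cv2.COLOR_RGB2HSV)
D=C-M;s=D@A[0];a=D@A[2];b=-(D@A[1])
near=(s>-.005)&(s<.2)&(abs(a)<.04)&(abs(b)<.04)
red=near&((hsv[...,0]<8)|(hsv[...,0]>170))&(hsv[...,1]>150)
br=near&(hsv[...,0]>12)&(hsv[...,0]<32)&(hsv[...,1]>90)
p=np.stack([s[red],a[red],b[red]],1)*1e3
print('handle s range',np.percentile(p[:,0],[1,99]).round(1))
for lo in range(int(p[:,0].min()),int(p[:,0].max()),12):
    q=p[(p[:,0]>=lo)&(p[:,0]<lo+12)]
    if len(q)>20: print('  s',lo+6,'lat mid',(np.percentile(q[:,1],[3,97]).mean()).round(1),'top b',np.percentile(q[:,2],85).round(1))
q=np.stack([s[br],a[br],b[br]],1)*1e3
if len(q): print('collar s',np.percentile(q[:,0],[3,97]).round(1),'lat',np.percentile(q[:,1],[3,97]).round(1),'b',np.percentile(q[:,2],[3,97]).round(1))
T0=R.from_matrix(A.T)
print('tcp in tube frame (s,lat,b)',(np.array([(P0-M)@A[0],(P0-M)@A[2],-(P0-M)@A[1]])*1e3).round(1))
print('tool rel euler: roll about tube x', np.degrees((T0.inv()*Q*R.from_euler('y',180,degrees=True)).as_rotvec()).round(2))
print('joints',o['joints'].round(2),'F',o['contact_force'].round(1),'clk',o['clock'],'gw',round(o['grip_width'],4),'v',abs(o['qvel']).max().round(3))
E
python3 rod2.py
```

```text
handle s range [ 41.2 118.3]
  s 43 lat mid 0.8 top b 2.3
  s 55 lat mid 1.0 top b 1.6
  s 67 lat mid 1.3 top b 0.7
  s 79 lat mid 1.9 top b -0.2
  s 91 lat mid 2.7 top b -1.2
  s 103 lat mid 3.0 top b -2.1
  s 115 lat mid 2.5 top b -3.1
collar s [32.2 40. ] lat [-12.2  12.4] b [-9.2  8.1]
tcp in tube frame (s,lat,b) [ 87.4 -16.8  86.5]
tool rel euler: roll about tube x [ 2.489e+01 -8.100e-01  2.000e-02]
joints [ 0.17  0.23  0.21  2.08 -1.06  0.84 -0.18] F [-0.6 -0.  -1.1] clk 21.5333 gw 0.0685 v 0.008
```

The rod's collar face is 32 mm from the mouth. The handle is drooped 0.075 rad, with its centre at s=80, lat 1.9, b -9.2 mm. Working out the regrasp pose (roll 12°, aligned with the rod).

```bash
cat > grasp.py <<'E'
from tgt import *
import sys
# args: s lat b (rod origin, tube frame mm), lat slope, b slope, roll deg, yoff mm
s,l,b,ls,bs,roll,yo=[float(v) for v in sys.argv[1:8]]
A=axes();M=np.array([.5555,-.0515,.135])-.00065*A[2]-.0011*A[1]-.0007*A[0]
org=M+(s*A[0]+l*A[2]-b*A[1])/1e3
d=A[0]+ls*A[2]-bs*A[1];d/=np.linalg.norm(d)
z=A[2]-d*(A[2]@d);z/=np.linalg.norm(z);y=np.cross(z,d)
T=R.from_matrix(np.array([d,y,z]).T)*R.from_euler('x',roll,degrees=True)*R.from_euler('y',180,degrees=True)
tcp=org+T.apply([0,yo/1e3,0])
o=r.get_obs();P,Q=tool(o)
print('turn',np.degrees((Q.inv()*T).as_rotvec()).round(2),'shift after turn mm',(T.inv().apply(tcp-P)*1e3).round(2),'now',P.round(4),'target',tcp.round(4))
print('F tool',Q.inv().apply(o['contact_force']).round(1),'joints',o['joints'].round(2),'clk',o['clock'],'gw',round(o['grip_width'],4),'v',abs(o['qvel']).max().round(3))
E
python3 grasp.py 80 1.9 -9.2 .03 -.075 12 12
```

```text
turn [12.79  0.53 -4.52] shift after turn mm [ -0.34 109.79   1.64] now [ 0.5782 -0.0664  0.2565] target [ 0.6301 -0.0388  0.1637]
F tool [1.2 0.5 0.2] joints [ 0.17  0.23  0.21  2.08 -1.06  0.84 -0.18] clk 21.5333 gw 0.0685 v 0.008
```

>>> jog_arm(
  motion=[
    [0.8,[0,0,0],[6,0,-2]],
    [0.8,[0,0,0],[6.4,0.4,-2.4]],
    [0.8,[0,0.02,0.001],[0,0,0]],
    [0.8,[0,0.02,0],[0,0,0]],
    [0.8,[0,0.02,0],[0,0,0]],
    [0.8,[0,0.01,0],[0,0,0]],
    [0.8,[0,0,0],[0,0,0]],
    [0.8,[0,0,0],[0,0,0]],
    [0.8,[0,0,0],[0,0,0]],
  ],
)

```text
clock: 22.28
tcp_pos: [0.6104, -0.0481, 0.1977]
orientation: [0.298, 2.071, -1.587]
contact_force: [0.4, -0.5, 0.2]
grip_width: 0.0686
```

```bash
python3 rod2.py; python3 grasp.py 80 1.9 -9.2 .03 -.075 12 12; ls -t pics | head -1
```

```text
handle s range [ 41.5 118.6]
  s 45 lat mid 1.3 top b 2.4
  s 57 lat mid 1.5 top b 1.7
  s 69 lat mid 1.7 top b 0.6
  s 81 lat mid 2.0 top b -0.3
  s 93 lat mid 2.3 top b -1.3
  s 105 lat mid 3.1 top b -2.2
  s 117 lat mid 3.3 top b -3.1
collar s [32.2 40.1] lat [-12.   14.2] b [-10.3   8.3]
tcp in tube frame (s,lat,b) [81.8 -2.7 18.9]
tool rel euler: roll about tube x [13.71 -1.2   4.01]
joints [ 0.03  0.27  0.17  2.1  -0.97  0.53 -0.37] F [0.8 0.4 0.2] clk 22.3333 gw 0.068 v 0.004
turn [ 1.65  0.05 -0.45] shift after turn mm [-0.46 40.46  1.36] now [ 0.6105 -0.0483  0.1979] target [ 0.6301 -0.0388  0.1637]
F tool [-0.8  0.3 -0.2] joints [ 0.03  0.27  0.17  2.1  -0.97  0.53 -0.37] clk 22.3333 gw 0.068 v 0.004
wl_2233.png
```

>>> jog_arm(
  motion=[
    [0.8,[0,0.01,0.0014],[1.6,0,-0.4]],
    [0.8,[0,0.01,0],[0,0,0]],
    [0.8,[0,0.01,0],[0,0,0]],
    [0.8,[0,0.01,0],[0,0,0]],
    [0.8,[0,0,0],[0,0,0]],
    [0.8,[0,0,0],[0,0,0]],
  ],
)

```text
clock: 22.83
tcp_pos: [0.6292, -0.0382, 0.1628]
orientation: [0.3, 2.056, -1.621]
contact_force: [0.7, -0.4, 0.1]
grip_width: 0.0686
```

```bash
python3 grasp.py 80 1.9 -9.2 .03 -.075 12 12; python3 look.py w17
```

```text
turn [0.1  0.03 0.04] shift after turn mm [-1.1  -0.54  0.64] now [ 0.6292 -0.0382  0.1628] target [ 0.6301 -0.0388  0.1637]
F tool [-0.6  0.1  0.6] joints [ 0.03  0.34  0.13  2.1  -1.03  0.44 -0.33] clk 22.8333 gw 0.0686 v 0.013
[ 0.6293104  -0.03855823  0.16315193] [ 0.30058706  2.05497884 -1.62089083] [ 0.77156069  0.36416845 -0.03083449] 0.008 22.8833 [ 0.03  0.34  0.13  2.1  -1.03  0.44 -0.33] 0.06822795401930455
```

View pics/w17.png

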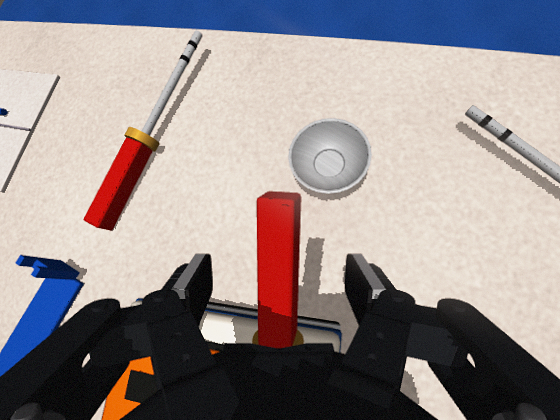

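The handle is at column 278, centred between the pads. Closing.

>>> jog_arm(
  motion=[
    [0,[0,0,0],[0,0,0]],
    [0,[0,0,0],[0,0,0]],
    [0,[0,0,0],[0,0,0]],
    [0,[0,0,0],[0,0,0]],
    [0,[0,0,0],[0,0,0]],
    [0,[0,0,0],[0,0,0]],
  ],
  force=80,
)

```text
clock: 23.38
tcp_pos: [0.6293, -0.0377, 0.163]
orientation: [0.299, 2.055, -1.62]
contact_force: [-0.7, 1.4, 1.8]
grip_width: 0.0176
```

```bash
python3 rod2.py;python3 grasp.py 80 1.9 -9.2 .03 -.075 12 12;
```

```text
handle s range [ 42.5 118.7]
  s 44 lat mid 1.6 top b 2.1
  s 56 lat mid 1.7 top b 1.2
  s 68 lat mid 1.5 top b 0.3
  s 80 lat mid 1.9 top b -0.8
  s 92 lat mid 2.7 top b -1.8
  s 104 lat mid 3.0 top b -2.9
  s 116 lat mid 3.6 top b -3.8
collar s [37.2 85.3] lat [-13.6  15.4] b [-15.2  26.3]
tcp in tube frame (s,lat,b) [ 78.1   5.7 -21.1]
tool rel euler: roll about tube x [12.2  -1.32  4.47]
joints [ 0.03  0.34  0.13  2.1  -1.03  0.44 -0.33] F [-1.1  0.4  2.9] clk 23.4333 gw 0.0174 v 0.002
turn [0.14 0.07 0.03] shift after turn mm [-0.9  -0.57  1.2 ] now [ 0.6293 -0.0377  0.163 ] target [ 0.6301 -0.0388  0.1637]
F tool [-0.6 -2.9 -1.1] joints [ 0.03  0.34  0.13  2.1  -1.03  0.44 -0.33] clk 23.4333 gw 0.0174 v 0.002
```

```bash
python3 grasp.py 78.1 0 0 0 0 12 12
```

```text
turn [0.21 0.84 4.58] shift after turn mm [-0.01 -9.85  1.14] now [ 0.6293 -0.0377  0.163 ] target [ 0.6243 -0.0414  0.1707]
F tool [-0.6 -2.9 -1.1] joints [ 0.03  0.34  0.13  2.1  -1.03  0.44 -0.33] clk 23.4333 gw 0.0174 v 0.002
```

>>> jog_arm(
  motion=[
    [0,[0,-0.0033,0.0004],[0,0.3,1.5]],
    [0,[0,-0.0033,0.0004],[0,0.3,1.5]],
    [0,[0,-0.0033,0.0004],[0,0.2,1.5]],
    [0,[0,0,0],[0,0,0]],
    [0,[0,0,0],[0,0,0]],
    [0,[0,0,0],[0,0,0]],
  ],
)

```text
clock: 23.93
tcp_pos: [0.625, -0.0419, 0.1708]
orientation: [0.387, 2.028, -1.576]
contact_force: [-0.1, 0.1, -0.1]
grip_width: 0.0173
```

```bash
python3 rod2.py;python3 grasp.py 78.1 0 0 0 0 12 12
```

```text
handle s range [ 41.3 118.3]
  s 43 lat mid -1.2 top b 8.5
  s 55 lat mid -1.3 top b 8.5
  s 67 lat mid -1.8 top b 8.5
  s 79 lat mid -1.8 top b 8.4
  s 91 lat mid -1.5 top b 8.2
  s 103 lat mid -1.5 top b 8.2
  s 115 lat mid -1.3 top b 8.0
collar s [37.  81.9] lat [-13.6  12.8] b [-9.8 28.5]
tcp in tube frame (s,lat,b) [ 78.9   2.  -12.1]
tool rel euler: roll about tube x [12.17 -0.07  0.1 ]
joints [ 0.13  0.32  0.03  2.15 -1.23  0.39 -0.13] F [ 0.1 -0.4 -1.2] clk 23.9833 gw 0.0175 v 0.009
turn [0.17 0.06 0.11] shift after turn mm [ 0.75 -0.23 -0.51] now [ 0.6252 -0.0418  0.1708] target [ 0.6243 -0.0414  0.1707]
F tool [0.7 0.9 0.6] joints [ 0.13  0.32  0.03  2.15 -1.23  0.39 -0.13] clk 23.9833 gw 0.0175 v 0.009
```

The rod is parallel to the tube and centred, with forces near zero. Inserting the remaining ~32 mm in steps while watching joint 5.

>>> jog_arm(
  motion=[
    [0,[0.004,0,0.0002],[1,0,0]],
    [0,[0.004,0,0.0002],[1,0,0]],
    [0,[0.004,0,0.0002],[1,0,0]],
    [0,[0.004,0,0.0002],[1,0,0]],
    [0,[0,0,0],[0,0,0]],
    [0,[0,0,0],[0,0,0]],
  ],
)

```text
clock: 24.48
tcp_pos: [0.6122, -0.0436, 0.1616]
orientation: [0.413, 1.977, -1.649]
contact_force: [0.8, -0.1, -1.3]
grip_width: 0.0174
```

```bash
python3 grasp.py 62.8 0 0 0 0 8 12
```

```text
turn [0.23 0.08 0.09] shift after turn mm [ 0.03 -0.27  0.11] now [ 0.6122 -0.0436  0.1616] target [ 0.612  -0.0437  0.1618]
F tool [0.1 1.5 0.4] joints [ 0.12  0.3  -0.01  2.2  -1.29  0.28 -0.09] clk 24.4833 gw 0.0174 v 0.013
```

>>> jog_arm(
  motion=[
    [0,[0.002,0.0006,0],[0,0,-0.6]],
    [0,[0.002,0.0006,0],[0,0,-0.6]],
    [0,[0.002,0,0],[0,0,0]],
    [0,[0.002,0,0],[0,0,0]],
    [0,[0,0,0],[0,0,0]],
    [0,[0,0,0],[0,0,0]],
  ],
)

```text
clock: 24.98
tcp_pos: [0.6059, -0.0448, 0.156]
orientation: [0.395, 1.988, -1.663]
contact_force: [0.3, 0.5, -1.5]
grip_width: 0.0174
```

```bash
python3 grasp.py 54.8 0 0 0 0 8 12
```

```text
turn [0.18 0.02 1.28] shift after turn mm [-0.39 -1.16 -0.48] now [ 0.6059 -0.0448  0.156 ] target [ 0.6055 -0.0445  0.1572]
F tool [ 0.5  1.5 -0.2] joints [ 0.11  0.3   0.01  2.2  -1.24  0.29 -0.14] clk 24.9833 gw 0.0174 v 0.006
```

>>> jog_arm(
  motion=[
    [0,[0.002,0,-0.0003],[0,0,0]],
    [0,[0.002,0,0],[0,0,0]],
    [0,[0.002,0,0],[0,0,0]],
    [0,[0.001,0,0],[0,0,0]],
    [0,[0,0,0],[0,0,0]],
    [0,[0,0,0],[0,0,0]],
  ],
)

```text
clock: 25.48
tcp_pos: [0.6007, -0.0451, 0.1527]
orientation: [0.395, 1.987, -1.662]
contact_force: [2.4, -0.3, 0.3]
grip_width: 0.0175
```

```bash
python3 grasp.py 46.8 0 0 0 0 8 12; python3 rod2.py|head -12
```

```text
turn [0.17 0.04 1.23] shift after turn mm [ 1.45 -0.91 -0.14] now [ 0.6007 -0.0451  0.1527] target [ 0.599  -0.0453  0.1526]
F tool [-2.1  1.   0.8] joints [ 0.13  0.3  -0.01  2.21 -1.27  0.28 -0.1 ] clk 25.4833 gw 0.0175 v 0.005
handle s range [11.2 88.1]
  s 15 lat mid -0.5 top b 8.6
  s 27 lat mid -0.7 top b 8.3
  s 39 lat mid -1.0 top b 8.2
  s 51 lat mid -0.9 top b 7.9
  s 63 lat mid -0.6 top b 7.5
  s 75 lat mid -0.6 top b 7.2
  s 87 lat mid -0.2 top b 6.9
collar s [ 6.9 54.8] lat [-13.5  13.2] b [-8.2 21.8]
tcp in tube frame (s,lat,b) [ 48.3   1.7 -12.8]
tool rel euler: roll about tube x [ 8.17 -0.13  1.22]
joints [ 0.13  0.3  -0.01  2.21 -1.27  0.28 -0.1 ] F [0.9 0.5 1.3] clk 25.5333 gw 0.0175 v 0.003
```

>>> jog_arm(
  motion=[
    [0,[0.001,0,0],[0,0,0]],
    [0,[0.001,0,0],[0,0,0]],
    [0,[0,0,0],[0,0,0]],
    [0,[0,0,0],[0,0,0]],
  ],
)

```text
clock: 25.87
tcp_pos: [0.6005, -0.0451, 0.1528]
orientation: [0.397, 1.985, -1.661]
contact_force: [5.1, 0.9, 3.5]
grip_width: 0.0174
```

```bash
python3 grasp.py 46.8 0 0 0 0 8 12; python3 rod2.py|head -2;ls -t pics|head -1
```

```text
turn [0.16 0.08 1.08] shift after turn mm [ 1.35 -0.68 -0.14] now [ 0.6005 -0.0451  0.1528] target [ 0.599  -0.0453  0.1526]
F tool [-6.3  0.  -0.2] joints [ 0.14  0.3  -0.02  2.21 -1.28  0.27 -0.09] clk 25.8667 gw 0.0174 v 0.001
handle s range [11. 88.]
  s 14 lat mid -0.5 top b 8.7
wl_2591.png
```

A hard stop, with 6 N along the axis, no further advance and the handle end at s=88 (origin at 48). The collar is seated. Checking visually.

```bash
python3 - <<'E'
from bench import r
from h import *
f=r.grab_frame('scene');save(f,'s18.pkl');k=f['image'][150:260,220:360,::-1];cv2.imwrite('pics/s18.png',cv2.resize(k,None,fx=5.4,fy=5.4,interpolation=cv2.INTER_CUBIC))
E
```

```text
(no output)
```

View pics/s18.png

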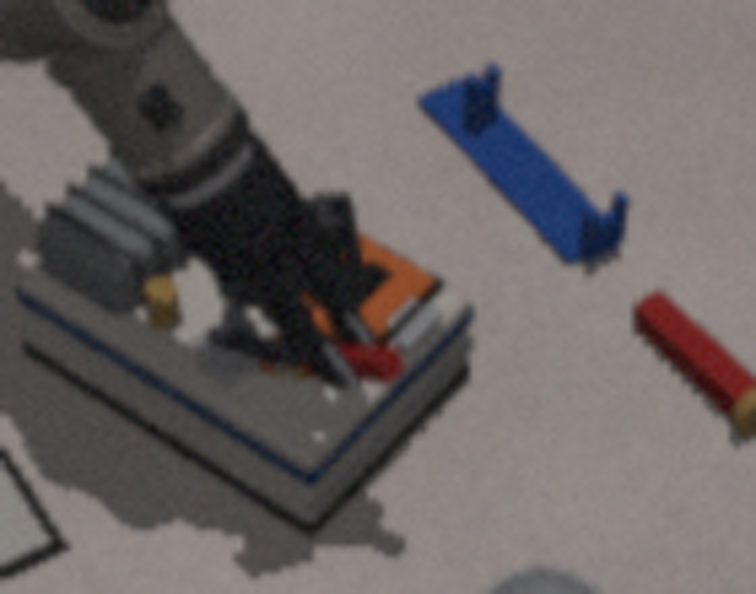

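View pics/wl_2591.png

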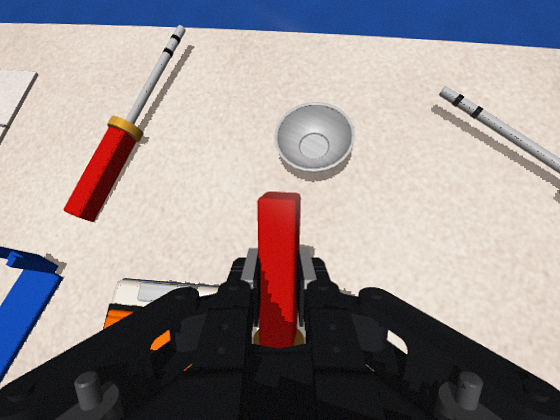

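In the scene crop the handle is tight against the tube at (370,360) and the cover lies flat. Step 2 looks complete; now drawing the rod out along the axis.

>>> jog_arm(
  motion=[
    [0,[-0.004,0,0],[0,0,0]],
    [0,[-0.005,0,0],[0,0,0]],
    [0,[-0.005,-0.0005,0],[0,0,0.5]],
    [0,[-0.005,-0.0005,0],[0,0,0.5]],
    [0,[-0.006,0,0],[0,0,0]],
    [0,[-0.006,0,0],[0,0,0]],
    [0,[-0.006,0,0],[0,0,0]],
    [0,[0,0,0],[0,0,0]],
    [0,[0,0,0],[0,0,0]],
  ],
)

```text
clock: 26.72
tcp_pos: [0.6281, -0.0417, 0.1725]
orientation: [0.41, 1.979, -1.652]
contact_force: [0.1, 0.4, -1.1]
grip_width: 0.0177
```

```bash
python3 grasp.py 84 0 0 0 0 8 12
```

```text
turn [0.18 0.06 0.3 ] shift after turn mm [-1.78 -0.52  0.04] now [ 0.6281 -0.0417  0.1725] target [ 0.6293 -0.0417  0.1739]
F tool [ 0.5  1.  -0.2] joints [ 0.07  0.3   0.04  2.16 -1.18  0.3  -0.22] clk 26.7167 gw 0.0177 v 0.015
```

>>> jog_arm(
  motion=[
    [0,[-0.008,-0.0005,0],[0,0,0.3]],
    [0,[-0.01,0,0],[0,0,0]],
    [0,[-0.01,0,0],[0,0,0]],
    [0,[-0.01,0,0],[0,0,0]],
    [0,[-0.01,0,0],[0,0,0]],
    [0,[-0.01,0,0],[0,0,0]],
    [0,[0,0,0],[0,0,0]],
  ],
)

```text
clock: 27.3
tcp_pos: [0.6771, -0.0358, 0.208]
orientation: [0.417, 1.974, -1.647]
contact_force: [0.8, 0.9, -0.5]
grip_width: 0.0178
```

```bash
python3 grasp.py 140 0 0 0 0 8 12
```

```text
turn [ 0.17  0.1  -0.16] shift after turn mm [3.01 0.19 0.19] now [ 0.6771 -0.0358  0.208 ] target [ 0.6748 -0.0362  0.2061]
F tool [-0.4  1.  -0.6] joints [-0.05  0.31  0.16  2.04 -0.99  0.37 -0.46] clk 27.3 gw 0.0178 v 0.064
```

>>> jog_arm(
  motion=[
    [0,[-0.01,0,0],[0,0,0]],
    [0,[-0.01,0,0],[0,0,0]],
    [0,[-0.01,0,0],[0,0,0]],
    [0,[-0.01,0,0],[0,0,0]],
    [0,[-0.01,0,0],[0,0,0]],
    [0,[0,0,0],[0,0,0]],
    [0,[0,0,0],[0,0,0]],
  ],
)

```text
clock: 27.88
tcp_pos: [0.7155, -0.0312, 0.2347]
orientation: [0.415, 1.976, -1.649]
contact_force: [0.3, 0.0, -0.4]
grip_width: 0.0178
```

```bash
python3 rod2.py;python3 grasp.py 192 0 0 0 0 8 12;python3 - <<'E'
from bench import r
from h import *
f=r.grab_frame('scene');save(f,'s19.pkl');k=f['image'][150:260,220:360,::-1];cv2.imwrite('pics/s19.png',cv2.resize(k,None,fx=5.4,fy=5.4,interpolation=cv2.INTER_CUBIC))
E
```

```text
handle s range [151.9 199.5]
  s 154 lat mid -0.3 top b 8.7
  s 166 lat mid -0.4 top b 8.7
  s 178 lat mid -0.8 top b 8.6
  s 190 lat mid -0.8 top b 8.7
  s 202 lat mid -0.7 top b 8.6
collar s [148.4 152.1] lat [-13.2  13.3] b [-8.6  4.9]
tcp in tube frame (s,lat,b) [189.3   1.7 -12. ]
tool rel euler: roll about tube x [ 8.19 -0.03  0.05]
joints [-0.12  0.33  0.24  1.94 -0.87  0.44 -0.61] F [ 0.5 -0.7 -0.6] clk 27.9333 gw 0.0172 v 0.01
turn [0.19 0.02 0.05] shift after turn mm [-2.73 -0.16  0.06] now [ 0.715  -0.0314  0.2342] target [ 0.7171 -0.0312  0.2359]
F tool [-0.   0.6  0.9] joints [-0.12  0.33  0.24  1.94 -0.87  0.44 -0.61] clk 27.9333 gw 0.0172 v 0.01
```

View pics/s19.png

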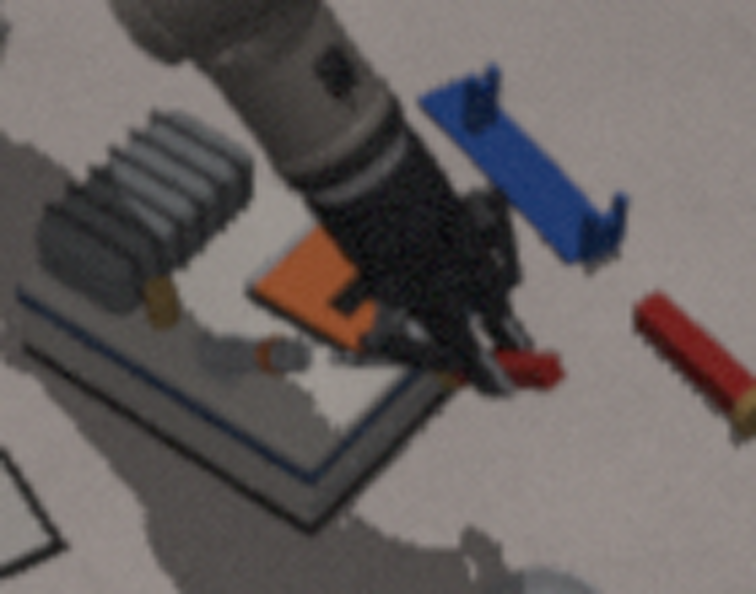

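The rod is fully out: tip about 32 mm beyond the mouth, with the clear tube mouth at (300,355) in the crop. Lifting and levelling.

>>> jog_arm(
  motion=[
    [0,[0,-0.02,0],[0,0,0]],
    [0,[0,-0.02,0],[0,0,0]],
    [0,[0,0,0],[2,0,-6]],
    [0,[0,0,0],[2,0,-6]],
    [0,[0,0,0],[2,0,-6]],
    [0,[0,0,0],[2,0,-6]],
    [0,[0,0,0],[0,0,-6]],
    [0,[0,0,0],[0,0,-5]],
    [0,[0,0,0],[0,0,0]],
    [0,[0,0,0],[0,0,0]],
  ],
)

```text
clock: 28.82
tcp_pos: [0.6944, -0.0385, 0.2657]
orientation: [-0.14, 2.133, -2.134]
contact_force: [0.3, -1.5, -1.4]
grip_width: 0.0176
```

```bash
cat > tile.py <<'E'
from bench import r
from h import *
import sys
z=float(sys.argv[1]);p=np.radians(6.8);d=np.array([np.cos(p),np.sin(p),0])
o=r.get_obs();tile=np.array([.4233,-.2385,0]);org=tile+.158*d;org[2]=z
tcp=org-np.array([0,0,.012])+.0012*-d
print(o['tcp_pos'].round(4),'joints',o['joints'].round(2),'v',abs(o['qvel']).max().round(3),'clk',o['clock'],'gw',o['grip_width'])
plan(o,tcp,[-d,[0,0,-1],[np.sin(p),-np.cos(p),0]])
E
python3 tile.py .24
```

```text
[ 0.6944 -0.0385  0.2657] joints [-0.39  0.52  0.54  1.51 -0.28  1.18 -1.23] v 0.049 clk 28.8167 gw 0.017629688528594173
shift(tool) mm [142.1  35.1 161.9]
turn deg [-0.1   1.86 -1.16]
shift after turn mm [136.   37.7 166.5]
```

>>> jog_arm(
  motion=[
    [0,[0.01,0,0.01],[0,1.8,-1.1]],
    [0,[0.018,0,0.022],[0,0,0]],
    [0,[0.018,0,0.022],[0,0,0]],
    [0,[0.018,0,0.022],[0,0,0]],
    [0,[0.018,0,0.022],[0,0,0]],
    [0,[0.018,0,0.022],[0,0,0]],
    [0,[0.018,0,0.022],[0,0,0]],
    [0,[0.018,0,0.022],[0,0,0]],
    [0,[0,0,0],[0,0,0]],
    [0,[0,0,0],[0,0,0]],
  ],
)

```text
clock: 29.65
tcp_pos: [0.5756, -0.2216, 0.2679]
orientation: [-0.117, 2.162, -2.164]
contact_force: [0.6, 0.9, -1.9]
grip_width: 0.0176
```

```bash
python3 tile.py .105
```

```text
[ 0.5756 -0.2216  0.2679] joints [-0.18  0.39  0.6   1.69 -0.24  1.13 -0.97] v 0.052 clk 29.65 gw 0.01760559695024489
shift(tool) mm [ -3.1 174.9  -1.5]
turn deg [-0.08 -0.43 -0.15]
shift after turn mm [ -3.6 174.9  -1.2]
```

>>> jog_arm(
  motion=[
    [0,[-0.003,0.02,-0.001],[0,0,0]],
    [0,[0,0.025,0],[0,0,0]],
    [0,[0,0.025,0],[0,0,0]],
    [0,[0,0.025,0],[0,0,0]],
    [0,[0,0.025,0],[0,0,0]],
    [0,[0,0.025,0],[0,0,0]],
    [0,[0,0.02,0],[0,0,0]],
    [0,[0,0.01,0],[0,0,0]],
    [0,[0,0,0],[0,0,0]],
    [0,[0,0,0],[0,0,0]],
  ],
)

```text
clock: 30.48
tcp_pos: [0.582, -0.2169, 0.0927]
orientation: [-0.126, 2.158, -2.161]
contact_force: [-0.0, 0.2, -0.6]
grip_width: 0.0176
```

```bash
python3 tile.py .105; python3 - <<'E'
from bench import r
from h import *
for n,(a,b,c,d) in (('top',(130,330,180,480)),('scene',(140,340,100,400))):
    f=r.grab_frame(n);save(f,n+'20.pkl')
    k=f['image'][a:b,c:d,::-1];s=2.6;cv2.imwrite('pics/%s20.png'%n,cv2.resize(k,None,fx=s,fy=s,interpolation=cv2.INTER_CUBIC))
    print(n,'tile proj',np.round(proj(f,[.4233,-.2385,.006]),1),'tip exp',np.round(proj(f,[.4233,-.2385,.105]),1))
E
```

```text
[ 0.582  -0.2169  0.0927] joints [-0.11  0.59  0.5   1.83 -0.38  0.81 -0.87] v 0.024 clk 30.4833 gw 0.01755570101622719
shift(tool) mm [ 3.4 -0.3  2.7]
turn deg [-0.1  0.  -0.1]
shift after turn mm [ 3.4 -0.3  2.7]
top tile proj [351.6 260.1] tip exp [357.1 255.5]
scene tile proj [213.3 246.8] tip exp [210.2 230.4]
```

View pics/top20.png

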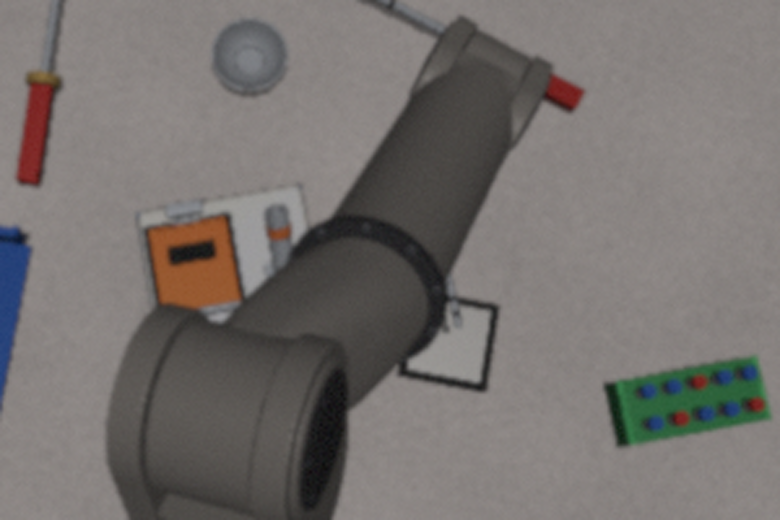

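View pics/scene20.png

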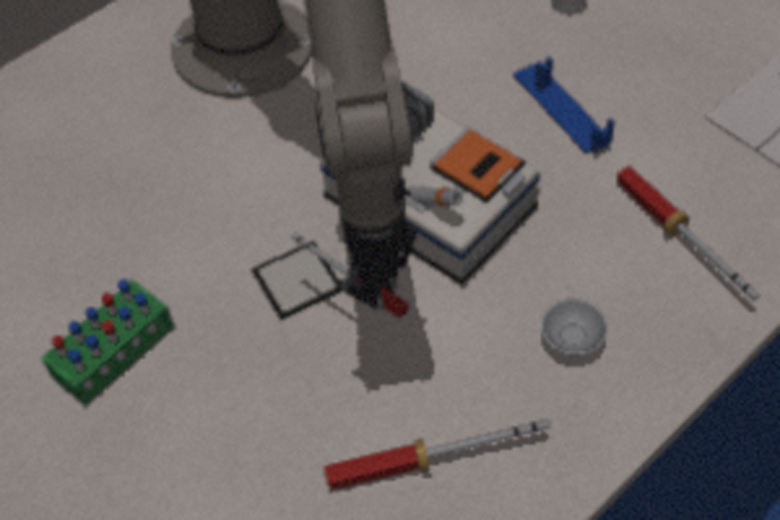

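The tip is visible at top pixel (356,255) and scene pixel (214,232); the tile is at top (353,262) and scene (214,247). The cover is flat, and dish and rack are unmoved. I'll triangulate the tip.

```bash
python3 - <<'E'
from h import *
t=load('top20.pkl');s=load('scene20.pkl')
def tri(a,b):
    o1,d1=np.array(t['xyz']),camR(t)@ray(t,*a);o2,d2=np.array(s['xyz']),camR(s)@ray(s,*b)
    k=np.linalg.lstsq(np.stack([d1,-d2],1),o2-o1,rcond=None)[0];p,q=o1+k[0]*d1,o2+k[1]*d2
    return ((p+q)/2).round(4),np.linalg.norm(p-q).round(4)
off=lambda x,y,c,r:(c+(x+.5)/2.6-.5,r+(y+.5)/2.6-.5)
for ts,ss in (((458,325),(297,238)),((453,285),(297,238)),((450,280),(295,236))):
    print('tip',tri(off(*ts,180,130),off(*ss,100,140)))
print('tile',tri(off(449,343,180,130),off(298,278,100,140)),plane(t,*off(449,343,180,130),.006),plane(s,*off(298,278,100,140),.006))
C=cloud(t);
for n,f in (('top',t),('scene',s)):
    C=cloud(f);m=(abs(C[...,0]-.42)<.09)&(abs(C[...,1]+.24)<.08)&(C[...,2]>.05)&(C[...,2]<.15)
    P=C[m]; print(n,m.sum(),[ (p.round(3).tolist()) for p in P[np.argsort(P[:,0])[:6]]])
k=t['image'][225:285,320:380,::-1];cv2.imwrite('pics/t21.png',cv2.resize(k,None,fx=9,fy=9,interpolation=cv2.INTER_CUBIC))
E
```

```text
tip (array([ 0.429 , -0.2327,  0.0996]), np.float64(0.0088))
tip (array([ 0.4587, -0.2362,  0.1328]), np.float64(0.0169))
tip (array([ 0.4608, -0.2356,  0.1394]), np.float64(0.0244))
tile (array([ 0.4214, -0.2376,  0.0037]), np.float64(0.0079)) [ 0.41882999 -0.24046443  0.006     ] [ 0.42535731 -0.23543243  0.006     ]
top 61 [[0.425, -0.235, 0.108], [0.425, -0.238, 0.105], [0.426, -0.234, 0.1], [0.427, -0.238, 0.108], [0.427, -0.232, 0.111], [0.428, -0.236, 0.104]]
scene 51 [[0.423, -0.23, 0.105], [0.429, -0.231, 0.106], [0.431, -0.235, 0.112], [0.432, -0.233, 0.104], [0.432, -0.237, 0.108], [0.434, -0.23, 0.11]]
```

View pics/t21.png

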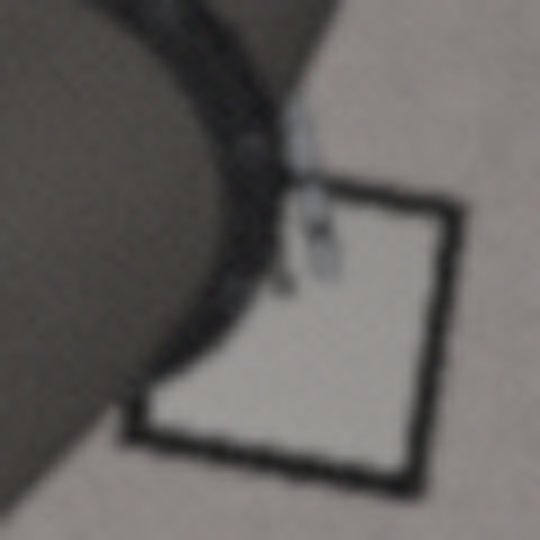

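>>> jog_arm(
  motion=[
    [0,[0.002,0,0.0015],[0,0,0]],
    [0,[0.002,0,0.0015],[0,0,0]],
    [0,[0,0,0],[0,0,0]],
    [0,[0,0,0],[0,0,0]],
    [0,[0,0,0],[0,0,0]],
    [0,[0,0,0],[0,0,0]],
    [0,[0,0,0],[0,0,0]],
    [0,[0,0,0],[0,0,0]],
  ],
)

```text
clock: 31.25
tcp_pos: [0.5786, -0.2203, 0.0922]
orientation: [-0.127, 2.157, -2.161]
contact_force: [0.1, 0.1, -0.8]
grip_width: 0.0181
```

```bash
python3 tile.py .105; python3 - <<'E'
from bench import r
from h import *
f=r.grab_frame('wrist');o=r.get_obs();P,Q=tool(o);C=cloud(f);T=Q.inv().apply((C-P).reshape(-1,3)).reshape(C.shape)*1e3
hsv=cv2.cvtColor(f['image'],cv2.COLOR_RGB2HSV)
red=((hsv[...,0]<8)|(hsv[...,0]>170))&(hsv[...,1]>150)&(abs(T[...,2])<14)&(abs(T[...,1])<40)
p=T[red]
for lo in range(-45,25,12):
    q=p[(p[:,0]>=lo)&(p[:,0]<lo+12)]
    if len(q)>20: print(lo+6,'ytop',np.percentile(q[:,1],15).round(1),'z',np.percentile(q[:,2],[3,97]).mean().round(1))
a,b=load('scene0.pkl'),r.grab_frame('scene'); print('contact',o['contact_force'].round(1))
Ca=cloud(a);Cb=cloud(b);
for n,x0,x1,y0,y1,h in (('bottle',.22,.42,.33,.55,.2),('dish',.68,.86,-.12,.06,.06),('rack',.2,.48,-.65,-.35,.1)):
    for C in (Ca,Cb):
        m=(C[...,0]>x0)&(C[...,0]<x1)&(C[...,1]>y0)&(C[...,1]<y1)&(C[...,2]>.015)&(C[...,2]<h);print(n,m.sum(),C[m].mean(0).round(3))
m=(abs(Cb[...,0]-.5)<.06)&(abs(Cb[...,1]-.034)<.05);h2=cv2.cvtColor(b['image'],cv2.COLOR_RGB2HSV);m&=(h2[...,0]>4)&(h2[...,0]<17)&(h2[...,1]>150);print('cover z',np.percentile(Cb[m][:,2],[2,50,98]).round(4))
cv2.imwrite('pics/final.png',b['image'][...,::-1])
E
```

```text
[ 0.5786 -0.2203  0.0922] joints [-0.1   0.59  0.5   1.83 -0.38  0.81 -0.86] v 0.001 clk 31.25 gw 0.01808844559670951
shift(tool) mm [-0.4 -0.8 -0.3]
turn deg [-0.1   0.03 -0.08]
shift after turn mm [-0.4 -0.8 -0.3]
-39 ytop -20.3 z -0.2
-27 ytop -20.5 z 0.1
-15 ytop -20.6 z 0.1
-3 ytop -20.7 z -0.2
9 ytop -20.9 z -0.1
21 ytop -20.7 z 0.1
contact [ 0.2  0.3 -1.2]
bottle 317 [0.318 0.447 0.079]
bottle 313 [0.318 0.447 0.08 ]
dish 274 [ 0.758 -0.027  0.025]
dish 272 [ 0.757 -0.027  0.025]
rack 993 [ 0.344 -0.493  0.056]
rack 999 [ 0.344 -0.493  0.056]
cover z [0.0918 0.1009 0.1085]
```

View pics/final.png

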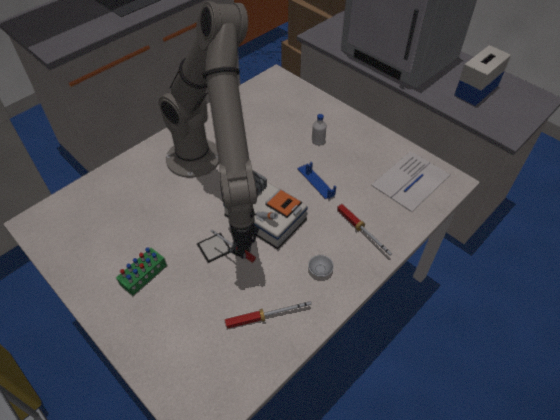

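The last picture shows everything in place. The rod is level to within about 0.5°, with its tip over the tile at (214,233). The cover is shut at (285,203), and the bottle (319,130), dish (320,267) and rack (142,270) have not moved. Handing in.

```bash
python3 -c "
from bench import r
print(r.hand_in()); print(r.get_obs()['clock'])"
```

```text
the job is handed in; nothing more can be done
None
the job is handed in; nothing more can be done
```

The full sequence is done, and I handed it in with the clock at about 31 s of the 69 s allowed. The hand-in reports no verdict, so these results rest on my own measurements:

- **Cover:** I pressed it until it hit a hard stop at about 18 N. Its face then read flat at about 0.10 m, and it still looked shut in the last picture.
- **Rod in the tube:** The collar stopped on the mouth, with about 6 N along the axis and the handle's centre measured 48 mm out. I let go of the rod 71 mm in, because three wrist joints were nearing their limits. I regripped it with the tool turned half round, seated it and drew it out.
- **Final pose:** The rod is held still and level to about 0.5°. Its tip is within about 5 mm of the tile's middle and about 0.10 m above the bench. The bottle, dish and rack moved no more than about 1 mm.

Two readings disagreed with what was given or with each other:

- **Fingertips:** When I pressed the cover, the shut fingertips touched about level with the reported TCP, not 19 mm ahead of it. I set the grasp depth from camera measurements instead.
- **Tip and tile positions:** The top and scene cameras differed by up to about 9 mm on these. That is well inside the 35 mm allowed.

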